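Lay out a fridge repair kit on the parts counter

TASK

Lay out the repair kit on the black issue board: the red carton centred on the middle square, the black capacitor centred on the square in front of the blue bin, and the grey pressure switch centred on the square in front of the yellow bin, so that the carton sits between the two. The brass valve stands on the middle of the red carton's top. All four are upright and let go; leave the white carton and the copper coil where they are on the green mat.

Things in the scene. Friction and masses are not known exactly. Their poses are not given: they have to be found in the camera images.
- middle_square (a point): Centre of the middle white outlined square (78 mm outside, flat paint) on the black issue board, at the board's top surface, 4 mm above the counter. The fixed board, 250 x 325 mm, lies left or right of the robot and somewhat turned; its three squares are in a row, 110 mm apart centre to centre. Axes: y along the row, x level across it towards the bins, away from the robot, z up.
- blue_square (a point): Centre of the white outlined square (78 mm) at that end of the row where the blue stock bin stands, on the board's top surface, 4 mm above the counter. The fixed bin (96 mm wide, 110 mm deep, front wall 35 mm and back 70 mm high) stands behind the square as seen from the robot: its front wall begins 78 mm from this point. Either end of the row can be the blue one. Same axes as middle_square.
- yellow_square (a point): The same for the square at the other end of the row, where the yellow stock bin, of the same shape, stands.
- red_carton_center (a point): Centre (half-way up) of the loose red carton, 60 x 60 mm and 40 mm high, a pale tape strip across its flat top; x and y axes square to its sides, z up. About 0.12 kg. At the start it, like all loose things, stands on the fixed green mat (top 3 mm above the counter), on the other side from the board. The six loose things stand there in two rows of three, about 110 mm apart, in any order.
- capacitor_center (a point): Centre (35 mm above its foot) of the loose black motor capacitor: an upright cylinder of 40 mm diameter, 70 mm high, with two small brass blades that stand 6 mm above its black top. z up. About 0.09 kg.
- switch_center (a point): Centre (34 mm above its foot) of the loose grey pressure switch: an upright box, 46 x 46 mm and 60 mm high, with a green dial (28 mm diameter, 8 mm high) on top. x and y axes square to its sides, z up. About 0.16 kg.
- valve_center (a point): Centre (23 mm above its foot) of the loose brass valve: an upright cylinder of 34 mm diameter and 34 mm height with a narrower neck and steel cap (22 mm diameter) on top, 46 mm in all. z up. About 0.15 kg.
- white_carton_center (a point): Centre of the loose white carton, 60 x 60 x 40 mm, a bystander on the green mat.
- coil_center (a point): Centre of the loose copper coil, a ring of 58 mm outer and 36 mm inner diameter, 22 mm high, a bystander lying on the green mat.
Things that resemble listed ones, but are neither listed nor needed, are in the scene too. Leave any pink, purple or turquoise look-alike of the part that bears switch_center alone.

How it is judged:
By the outcome, as a careful person would: the job done as asked, in the order asked, and still so for the second after the job is handed in, with the robot touching nothing.
It also fails if it takes over 144 s, if anything falls off the work surface, if the arm or the gripper's body presses on something with over 40 N, if the wrist force passes 120 N, or if a joint passes its speed limit or range.

ROBOT

A 6-joint arm with a two-finger parallel gripper is mounted at the origin on the work surface. World frame = base frame: x ahead of the robot, y to its left, z up, the work surface at z = 0. Lengths are in m, angles in rad, forces in N, time in s.
With the tool pointing down it reaches from about 0.35 to 0.975 m from the base axis. Payload 4.9 kg.
Tool frame: the origin (TCP) lies between the finger pads; the fingertips stand 25 mm ahead of it and the grasp point (between the pads) lies 6 mm ahead of it; z points along the fingers, y is the direction in which the jaws open and shut (so a half turn about z gives the same grasp; the last joint's range is limited). The gripper opens to 85 mm and grips with 20 to 120 N. Pads are 22 mm wide; open, the fingers measure 114 mm over their backs; the gripper's body (76 mm by 85 mm) begins 54 mm behind the grasp point. The pads swing forward as they close: fully open they stand 13 mm farther back than shut.
Start: joints at [1.199, 0.053, 1.613, -0, 1.476, -0.119], TCP at [0.156, 0.605, 0.256] pointing down, gripper open.
Joint ranges: [-3.01, 3.01], [-1.01, 2.22], [0.06, 2.58], [-1.02, 4.17], [0.09, 2.62], [-3.14, 3.14]. Speed limits (rad/s): [2.57, 2.57, 3.14, 3.14, 3.14, 3.14].

INTERFACE

Orientations are given as a unit quaternion [w, x, y, z].
In Python, from rig import bot gives the robot as it stands.
- The arm moves only by the shell command python3 -m handwheel 'ROWS' [OPENING] [FORCE]. ROWS is JSON, a list of rows, each a list of 4 numbers: the shift along the tool's x, y, z in cm, then the turn about the tool's z in rad. In form: [[dx, dy, dz, spin], ...]. A call has 1 to 5 rows; each row shifts and turns the commanded pose from where the row before left it, along the tool's axes as they then stand; what a row does not reach is not made up. A row lasts 1/12 s, in which the tool goes at most 41.7 mm and 7.16 degrees, less where a joint would pass 70% of its speed; a pose out of reach is approached as far as the arm can. A call is refused whole if a number of a shift passes 4.17 or a number of a turn 0.125, either way. A call with a gripper value outside its range is refused whole. OPENING is the gripper's target within -1 to 1 (shut at 1, half-way at 0, fully open at -1), set as the call begins (- or left out, the last holds). The fingers move at their own pace and stop on an object; FORCE is the grip in N (left out, the last holds). Time passes only in rows, so rows that do not move let the fingers close. It gives the time, the measured TCP pose, the force and the opening at its end, in the units of the state.
- bot.get_state(): the state, without advancing time (a new reading comes with each control period).
- bot.get_image(name): name is "scene" or "top"; returns a dict with "img" (384x512x3 uint8, blue, green, red), "z_map" (384x512 float32, m along the optical axis (not along the pixel's ray), 0 where there is no reading), "vertical_fov" (degrees; the focal length in pixels is half the picture's height over the tangent of half this angle, whatever the lens; pixels are square), "cx", "cy" (the principal point, pixels), "world_from_camera" (4x4, takes a point from camera to world coordinates). Camera axes: x right, y up, looking along -z (the intrinsics and any distortion apply to the point x, -y, -z); pixel columns grow to the right and rows downward; lengths in m; the calibration is good to about 2 mm. A picture is of the moment at which its call begins.
- bot.close_job(): hands the job in, once; it reports no verdict.
The state is a dict: "time_s": time; "joint_positions": joint angles; "qvel": joint speeds; "joint_efforts": joint torques, N m; "tool_pos": TCP position; "tool_rot": TCP orientation; "ft_force": force on the tool from outside, world axes, zero at the start; "ft_torque": the same for the moment, N m; "gripper_width": finger opening in m.
Only numpy, scipy, OpenCV 4.12 (cv2) and the standard library are available. Lean on these libraries where they do the work, as an engineer would, in place of code of your own. Each camera call takes 0.05 s, during which the arm holds its last target.

## Working session

There is one attempt and no reset: what is moved stays moved. The work goes in short steps, Python scripts to look and compute and a shell command to move; the robot and the scene stay as the last step left them, time stands still between calls to the robot, and variables do not carry over. Pictures are saved under pics/ and viewed, and the job is handed in when it is done.

```bash
ls; mkdir -p pics; cat > h.py <<'E'
from rig import bot
import cv2, numpy as np
def grab(n):
    d=bot.get_image(n); return d
E
python3 - <<'E'
from h import *
print(bot.get_state())
for n in("scene","top"):
    d=bot.get_image(n); np.save(f"pics/{n}0.npy",d,allow_pickle=True)
    print(n,{k:v for k,v in d.items() if k not in("img","z_map")}, (d["z_map"]>0).mean())
    cv2.imwrite(f"pics/{n}0.png",cv2.resize(d["img"],(768,576),interpolation=cv2.INTER_CUBIC))
E
```

```text
pics
{'time_s': 0.0, 'joint_positions': array([ 1.19902921e+00,  5.33173863e-02,  1.61429359e+00, -8.35617984e-06,
        1.47600162e+00, -1.18991898e-01]), 'qvel': array([ 0.00010681, -0.00126781, -0.00055819, -0.00157418,  0.00097467,
       -0.00070207]), 'joint_efforts': array([-6.19129441e-04, -3.93701613e+01, -3.70162153e+01, -2.19656081e-04,
        7.19216492e-03,  1.73900003e-05]), 'tool_pos': array([0.15609455, 0.60460187, 0.25508769]), 'tool_rot': array([-2.41311866e-04,  1.26050934e-01,  9.92023257e-01, -9.80725977e-04]), 'ft_force': array([ 0.20855454, -0.17521532, -0.48631374]), 'ft_torque': array([-0.02705177, -0.0316314 ,  0.0076161 ]), 'gripper_width': 0.08550867603472345}
scene {'vertical_fov': 45.47104087121788, 'cx': 250.54091437902719, 'cy': 194.52877195643305, 'world_from_camera': array([[-0.35136133, -0.55810708,  0.75170586,  1.2042042 ],
       [ 0.93602046, -0.22678678,  0.26913464,  0.27605831],
       [ 0.020271  ,  0.79817557,  0.60208375,  0.66221549],
       [ 0.        ,  0.        ,  0.        ,  1.        ]])} 0.9959360758463541
top {'vertical_fov': 47.76073413242148, 'cx': 252.260010915508, 'cy': 186.57640547294275, 'world_from_camera': array([[-0.01453635,  0.99655701, -0.08162611,  0.37296634],
       [-0.99978634, -0.01328645,  0.01583492,  0.01270753],
       [ 0.01469588,  0.08183885,  0.99653722,  0.97803109],
       [ 0.        ,  0.        ,  0.        ,  1.        ]])} 0.9957529703776041
```

View pics/scene0.png

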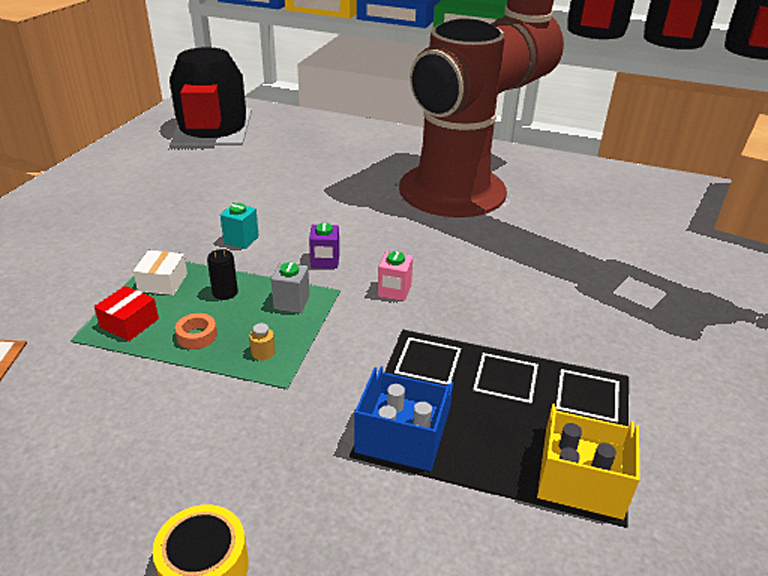

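View pics/top0.png

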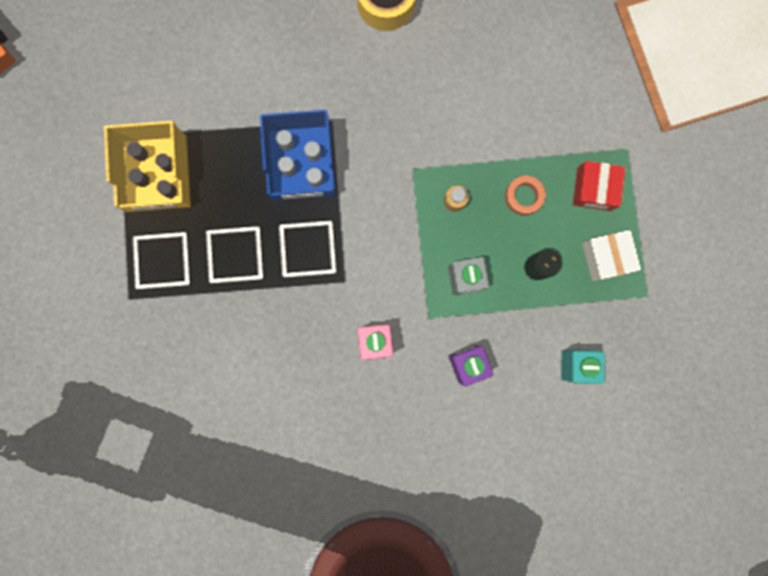

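The views show the mat on the right (−y) and the board on the left, with the yellow bin at the outer end and the blue bin at the inner end.

Candidates for the switch (top view, shown pixels):
- grey (471,274), on the mat
- pink (375,341)
- purple (472,365)
- turquoise (585,366)

By the description it is the grey one on the mat.

Other possible mix-ups:
- Red carton (600,185) against white carton (613,255)
- Capacitor (544,264) against the dark pegs in the bins
- Valve (457,197) against the coil (526,195)

```bash
cat > h.py <<'E'
from rig import bot
import cv2, numpy as np
def K(d):
    f=d["img"].shape[0]/2/np.tan(np.radians(d["vertical_fov"]/2)); return f,d["cx"],d["cy"]
def ray(d,uv):
    f,cx,cy=K(d); T=d["world_from_camera"]
    v=np.array([(uv[0]-cx)/f,-(uv[1]-cy)/f,-1.0]); return T[:3,3],T[:3,:3]@v
def plane(d,uv,z):
    o,v=ray(d,uv); return o+v*(z-o[2])/v[2]
def depth(d,uv):
    o,v=ray(d,uv); return o+v*d["z_map"][int(round(uv[1])),int(round(uv[0]))]
def proj(d,p):
    f,cx,cy=K(d);T=d["world_from_camera"];q=T[:3,:3].T@(np.array(p)-T[:3,3]); return np.array([cx+f*q[0]/-q[2],cy-f*q[1]/-q[2]])
def tri(d1,u1,d2,u2):
    o1,v1=ray(d1,u1);o2,v2=ray(d2,u2)
    s=np.linalg.lstsq(np.c_[v1,-v2],o2-o1,rcond=None)[0]
    a,b=o1+s[0]*v1,o2+s[1]*v2
    return (a+b)/2,np.linalg.norm(a-b)
def blobs(mask,box=None,amin=15):
    m=mask.astype(np.uint8)
    if box: 
        z=np.zeros_like(m);z[box[1]:box[3],box[0]:box[2]]=1;m=m*z
    c,_=cv2.findContours(m,cv2.RETR_EXTERNAL,cv2.CHAIN_APPROX_NONE)
    return sorted([x for x in c if cv2.contourArea(x)>=amin],key=cv2.contourArea,reverse=True)
def load(n): return np.load(f"pics/{n}.npy",allow_pickle=True).item()
E
python3 - <<'E'
from h import *
t=load("top0"); s=load("scene0")
def show(d,box,n,k):
    x0,y0,x1,y1=box
    cv2.imwrite(n,cv2.resize(d["img"][y0:y1,x0:x1],None,fx=k,fy=k,interpolation=cv2.INTER_NEAREST))
show(t,(270,95,440,220),"pics/tm.png",4.5)
show(s,(45,160,235,265),"pics/sm.png",4.2)
E
```

```text
(no output)
```

View pics/tm.png

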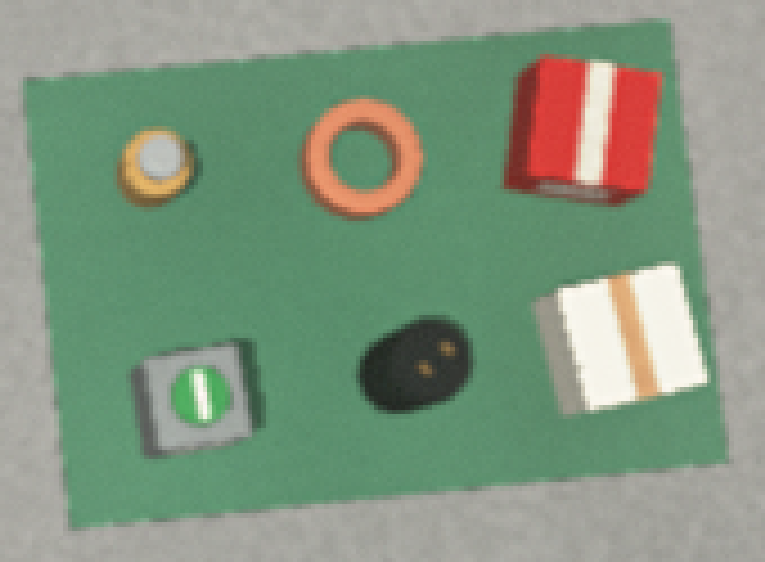

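View pics/sm.png

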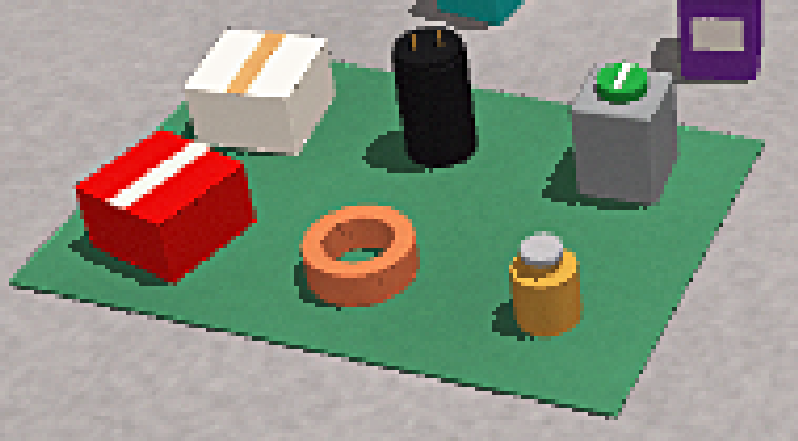

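The crops confirm the choice. The top-crop pixels (native offset 270,95, scale 4.5) are: grey switch with green dial (200,395), capacitor with two blades (425,368)/(447,348), valve cap (160,157), red carton top (600,125). Next I measure them from both views.

```bash
cat > meas.py <<'E'
from h import *
def hsv(d): return cv2.cvtColor(d["img"],cv2.COLOR_BGR2HSV).astype(int)
def cen(c): (x,y),r=cv2.minEnclosingCircle(c); m=cv2.moments(c); return np.array([m["m10"]/m["m00"],m["m01"]/m["m00"]])
def hull(c): return cv2.convexHull(c)
E
python3 - <<'E'
from meas import *
t=load("top0"); s=load("scene0"); ht,hs=hsv(t),hsv(s)
np.set_printoptions(precision=4,suppress=True)
for n,d,h,pts in(("t",t,ht,[("dial",310,185),("cap",305,130),("brass",299,134),("redtop",393,123),("redside",385,123),("tape",402,122),("blk",360,180),("blade",364,177),("mat",320,150),("grey",320,190),("greyside",303,185)]),
 ("s",s,hs,[("dial",191,180),("cap",174,218),("brass",175,230),("redtop",73,202),("redside",77,218),("redside2",101,215),("tape",83,202),("grey",188,200),("greytop",185,182)])):
    for p in pts: print(n,p,h[p[2],p[1]])
E
```

```text
t ('dial', 310, 185) [ 65 136 174]
t ('cap', 305, 130) [ 45   8 191]
t ('brass', 299, 134) [ 18 138 207]
t ('redtop', 393, 123) [  1 189 215]
t ('redside', 385, 123) [  2 164 118]
t ('tape', 402, 122) [ 23  19 237]
t ('blk', 360, 180) [66 25 52]
t ('blade', 364, 177) [ 18 114 121]
t ('mat', 320, 150) [ 70  90 142]
t ('grey', 320, 190) [ 56  11 169]
t ('greyside', 303, 185) [ 65  12 125]
s ('dial', 191, 180) [  0   0 255]
s ('cap', 174, 218) [  6   6 199]
s ('brass', 175, 230) [ 17 184 140]
s ('redtop', 73, 202) [  0 243 237]
s ('redside', 77, 218) [  1 255 134]
s ('redside2', 101, 215) [  0 255 209]
s ('tape', 83, 202) [ 90   5 255]
s ('grey', 188, 200) [90  3 95]
s ('greytop', 185, 182) [120   1 176]
```

```bash
python3 - <<'E'
from meas import *
np.set_printoptions(precision=4,suppress=True)
t=load("top0"); s=load("scene0"); ht,hs=hsv(t),hsv(s)
H=lambda h:(h[...,0],h[...,1],h[...,2])
a,b,c=H(ht); p,q,r=H(hs)
def rep(n,ut,us,hz):
    P,g=tri(t,ut,s,us); print(n,"t",ut,"s",us,"tri",P,"gap",g,"planeT",plane(t,ut,hz)[:2],"planeS",plane(s,us,hz)[:2],"dT",depth(t,ut),"dS",depth(s,us))
# dial
mt=(abs(a-62)<8)&(b>110)|((c>215)&(b<60)); ct=hull(blobs(mt,(305,175,325,195))[0])
ms=(abs(p-62)<10)&(q>170)|((r>225)&(q<60)); cs=hull(blobs(ms,(184,172,203,184))[0])
print("dial area",cv2.contourArea(ct),cv2.contourArea(cs)); rep("dial",cen(ct),cen(cs),.071)
# cap: top face
mt=(b<40)&(c>165); ct=blobs(mt,(295,120,315,140))[0]
ms=(q<30)&(r>185); cs=blobs(ms,(165,212,182,225))[0]
print(cv2.contourArea(ct),cv2.contourArea(cs)); rep("cap",cen(ct),cen(cs),.049)
# red top
mt=((a<6)|(a>174))&(b>120)&(c>180)|((b<70)&(c>200)); mt=cv2.morphologyEx(mt.astype(np.uint8),cv2.MORPH_OPEN,np.ones((3,3)));ct=blobs(mt,(380,100,420,140))[0]
ms=((p<6)|(p>174))&(q>170)&(r>222)|((q<60)&(r>225)); cs=blobs(ms,(60,185,108,216))[0]
print("red",cv2.boundingRect(ct),cv2.minAreaRect(ct),cv2.boundingRect(cs),cv2.contourArea(cs))
rep("red",np.array(cv2.minAreaRect(ct)[0]),cen(cs),.043)
q4=cv2.boxPoints(cv2.minAreaRect(ct)); print([plane(t,x,.043)[:2] for x in q4])
qs=cv2.approxPolyDP(hull(cs),3,True); print("s quad",qs.reshape(-1,2), [plane(s,x,.043)[:2] for x in qs.reshape(-1,2)])
# blades
mt=(a>8)&(a<25)&(b>70); bt=blobs(mt,(345,160,378,190),1); 
ms=(p>8)&(p<28)&(q>70); bs=blobs(ms,(135,160,158,180),1)
f=lambda B:[x.reshape(-1,2).mean(0) for x in B]
print("blades",f(bt),f(bs))
# grey switch top
mt=(b<35)&(c>145)&(c<200)|((abs(a-62)<8)&(b>110));ct=blobs(mt,(295,165,330,200))[0]
R=cv2.minAreaRect(hull(ct)); print("greytop",R); rep("grey",np.array(R[0]),np.array([193,180]),.063)
q4=cv2.boxPoints(R); print([plane(t,x,.063)[:2] for x in q4])
# squares
mt=(c>170)&(b<40); 
for x in blobs(mt,(85,140,230,200),100):
    R=cv2.minAreaRect(x); u=np.array(R[0]); P=plane(t,u,.004); us=proj(s,P); print("sqT",R,P)
ms=(q<40)&(r>170)
for x in blobs(ms,(255,220,420,285),60):
    ap=cv2.approxPolyDP(hull(x),4,True).reshape(-1,2)
    print("sqS",ap.tolist(), np.mean([plane(s,v,.004) for v in ap],0) if len(ap)==4 else len(ap), cen(hull(x)))
E
```

```text
dial area 95.0 77.5
dial t [314.1333 182.3877] s [192.5333 179.1075] tri [ 0.4547 -0.1325  0.0657] gap 0.0008854845529171856 planeT [ 0.4544 -0.1321] planeS [ 0.4613 -0.1284] dT [ 0.4546 -0.1325  0.0683] dS [ 0.4594 -0.1295  0.0694]
54.5 38.5
cap t [305.1896 129.4557] s [173.4069 218.342 ] tri [ 0.5727 -0.1192  0.0464] gap 0.0006285105713738206 planeT [ 0.5723 -0.1191] planeS [ 0.5753 -0.1172] dT [ 0.5721 -0.119   0.0499] dS [ 0.5729 -0.1187  0.0467]
red (388, 108, 29, 29) ((401.6385192871094, 121.89231872558594), (26.543432235717773, 26.41939926147461), 7.125016689300537) (63, 191, 39, 22) 414.0
red t [401.6385 121.8923] s [ 82.5113 201.3885] tri [ 0.5887 -0.3342  0.0397] gap 0.00036504222429084457 planeT [ 0.588  -0.3331] planeS [ 0.5919 -0.3307] dT [ 0.5882 -0.3334  0.0421] dS [ 0.5907 -0.332   0.0417]
[array([ 0.5629, -0.2993]), array([ 0.6214, -0.309 ]), array([ 0.6134, -0.3671]), array([ 0.5549, -0.3572])]
s quad [[101 198]
 [ 83 212]
 [ 63 204]
 [ 82 191]] [array([ 0.5668, -0.301 ]), array([ 0.6217, -0.3072]), array([ 0.6151, -0.3636]), array([ 0.561 , -0.3553])]
blades [array
[... 574 characters left out ...]
21875) [0.4868 0.3237 0.004 ]
sqT ((155.75836181640625, 169.47933959960938), (35.04802322387695, 35.88534927368164), 85.42607879638672) [0.4943 0.2142 0.004 ]
sqT ((204.50880432128906, 165.6147003173828), (35.05030059814453, 35.43378448486328), 85.60128784179688) [0.5017 0.1044 0.004 ]
sqS [[419, 250], [275, 220], [419, 220]] 3 [370.7422 230.0018]
sqS [[374, 246], [412, 254], [411, 280], [371, 272]] [0.488  0.3251 0.004 ] [391.8442 263.1206]
sqS [[358, 243], [353, 268], [316, 259], [322, 235]] [0.4957 0.2153 0.004 ] [337.1843 251.3721]
sqS [[272, 225], [306, 232], [299, 255], [263, 248]] [0.5033 0.105  0.004 ] [285.0348 240.1633]
sqS [[267, 220], [256, 246], [255, 220]] 3 [259.0635 229.2103]
```

```bash
cat > go.py <<'E'
# print remaining shift in tool axes (cm) to a target x y z [psi deg = world direction of tool y]
import sys; from h import *
s=bot.get_state(); w,x,y,z=s["tool_rot"]; from scipy.spatial.transform import Rotation as R
M=R.from_quat([x,y,z,w]).as_matrix(); psi=np.degrees(np.arctan2(M[1,1],M[0,1]))
tgt=np.array([float(v) for v in sys.argv[1:4]]); tp=float(sys.argv[4]) if len(sys.argv)>4 else psi
spin=-((tp-psi+90)%180-90); d=(tgt-s["tool_pos"])
p=np.radians(psi-spin); print("t",round(s["time_s"],2),"pos",s["tool_pos"].round(4),"psi",psi.round(2),"tilt",M[:,2].round(3),"j",s["joint_positions"].round(2),"w",round(s["gripper_width"],4),"F",s["ft_force"].round(1))
print("spin rad",round(np.radians(spin),4),"then dx,dy,dz cm",(100*np.array([-d[0]*np.sin(p)+d[1]*np.cos(p),d[0]*np.cos(p)+d[1]*np.sin(p),-d[2]])).round(2),"n",round(np.linalg.norm(d)/.0417,1))
E
python3 go.py .590 -.332 .2 82.3
python3 - <<'E'
from h import *
t=load("top0"); s=load("scene0")
P=(366.3,174.2); print(plane(t,P,.076), [tri(t,P,s,(146.5,169.0))], plane(s,(146.5,169),.076))
print([plane(t,u,.076)[:2] for u in((363.7,176.3),(368.9,172.1))])
E
```

```text
t 0.1 pos [0.1561 0.6047 0.2552] psi 75.52 tilt [-0.001 -0.002 -1.   ] j [ 1.2   0.05  1.61  0.    1.48 -0.12] w 0.0854 F [0.1 0.7 0.6]
spin rad -0.1184 then dx,dy,dz cm [-55.55 -87.01   5.52] n 24.8
[ 0.46973667 -0.24152447  0.076     ] [(array([ 0.46959308, -0.24123932,  0.07472163]), np.float64(0.0013478944557972503))] [ 0.47117476 -0.2393538   0.076     ]
[array([ 0.46537547, -0.23588473]), array([ 0.47410214, -0.24716972])]
```

```bash
python3 -m handwheel '[[0,0,0,-0.118],[-1,-1.6,0,0],[-2.1,-3.3,0.2,0],[-2.1,-3.3,0.2,0],[-2.1,-3.3,0.2,0]]' -1 40
```

```text
time_s: 0.52
tool_pos: [0.2132, 0.4799, 0.2494]
tool_rot: [-0.0, 0.067, 0.998, -0.001]
ft_force: [1.0, 0.7, 1.4]
gripper_width: 0.0851
```

```bash
python3 -m handwheel '[[-2.1,-3.3,0.2,0],[-2.1,-3.3,0.2,0],[-2.1,-3.3,0.2,0],[-2.1,-3.3,0.2,0],[-2.1,-3.3,0.2,0]]'; python3 go.py .590 -.332 .2 82.3
```

```text
time_s: 0.93
tool_pos: [0.2951, 0.3019, 0.2397]
tool_rot: [-0.0, 0.067, 0.998, -0.0]
ft_force: [-0.1, -1.1, 0.3]
gripper_width: 0.0858
t 0.93 pos [0.2951 0.3019 0.2397] psi 82.32 tilt [-0. -0. -1.] j [ 0.62 -0.46  2.08 -0.    1.52 -0.82] w 0.0858 F [-0.1 -1.1  0.3]
spin rad 0.0004 then dx,dy,dz cm [-37.72 -58.87   3.97] n 16.8
```

```bash
python3 -m handwheel '[[-2.1,-3.3,0.2,0],[-2.1,-3.3,0.2,0],[-2.1,-3.3,0.2,0],[-2.1,-3.3,0.2,0],[-2.1,-3.3,0.2,0]]' && python3 -m handwheel '[[-2.1,-3.3,0.2,0],[-2.1,-3.3,0.2,0],[-2.1,-3.3,0.2,0],[-2.1,-3.3,0.2,0],[-2.1,-3.3,0.2,0]]' && python3 -m handwheel '[[-2.1,-3.3,0.2,0],[-2.1,-3.3,0.2,0],[-2.1,-3.3,0.2,0],[-2.1,-3.3,0.2,0],[0,0,0,0]]' ; python3 go.py .590 -.332 .2 82.3
```

```text
time_s: 1.35
tool_pos: [0.377, 0.1243, 0.23]
tool_rot: [0.0, 0.067, 0.998, 0.0]
ft_force: [0.6, 1.0, -0.5]
gripper_width: 0.0855
time_s: 1.77
tool_pos: [0.4589, -0.0535, 0.2199]
tool_rot: [-0.0, 0.068, 0.998, 0.0]
ft_force: [0.4, 1.6, -0.1]
gripper_width: 0.0854
time_s: 2.18
tool_pos: [0.5254, -0.1988, 0.2107]
tool_rot: [-0.001, 0.07, 0.998, -0.001]
ft_force: [-0.7, 0.1, -0.2]
gripper_width: 0.0856
t 2.18 pos [ 0.5254 -0.1988  0.2107] psi 82.0 tilt [-0.001 -0.001 -1.   ] j [-0.49 -0.06  1.81 -0.    1.4  -1.92] w 0.0856 F [-0.7  0.1 -0.2]
spin rad -0.0052 then dx,dy,dz cm [ -8.19 -12.34   1.07] n 3.6
```

```bash
python3 -m handwheel '[[-2,-3,0.2,0],[-2,-3,0.2,0],[-2,-3,0.2,0],[-2,-3,0.2,0],[0,0,0,0]]' ; python3 -m handwheel '[[0,0,0,0],[0,0,0,0]]'; python3 go.py .590 -.332 .035 82.3
```

```text
time_s: 2.6
tool_pos: [0.5881, -0.3278, 0.2019]
tool_rot: [-0.001, 0.069, 0.998, -0.0]
ft_force: [-1.1, 0.3, -0.6]
gripper_width: 0.0857
time_s: 2.77
tool_pos: [0.5871, -0.3227, 0.2035]
tool_rot: [-0.001, 0.067, 0.998, 0.001]
ft_force: [0.4, 0.0, -0.7]
gripper_width: 0.0854
t 2.77 pos [ 0.5871 -0.3227  0.2035] psi 82.27 tilt [-0.001  0.001 -1.   ] j [-0.61  0.19  1.55  0.    1.4  -2.05] w 0.0854 F [ 0.4  0.  -0.7]
spin rad -0.0005 then dx,dy,dz cm [-0.41 -0.88 16.85] n 4.0
```

```bash
python3 -m handwheel '[[-0.2,-0.4,2,0],[-0.2,-0.4,3,0],[0,0,3,0],[0,0,0,0],[0,0,0,0]]' ; python3 go.py .590 -.332 .035 82.3
python3 - <<'E'
from h import *
for n in("scene","top"):
    d=bot.get_image(n); cv2.imwrite(f"pics/{n}1.png",cv2.resize(d["img"],(768,576)))
E
```

```text
time_s: 3.18
tool_pos: [0.5889, -0.3296, 0.1225]
tool_rot: [-0.002, 0.067, 0.998, 0.001]
ft_force: [0.1, -1.0, 0.4]
gripper_width: 0.0854
t 3.18 pos [ 0.5889 -0.3296  0.1225] psi 82.34 tilt [-0.004  0.003 -1.   ] j [-0.62  0.28  1.59  0.    1.28 -2.06] w 0.0854 F [ 0.1 -1.   0.4]
spin rad 0.0007 then dx,dy,dz cm [-0.14 -0.22  8.75] n 2.1
```

View pics/scene1.png

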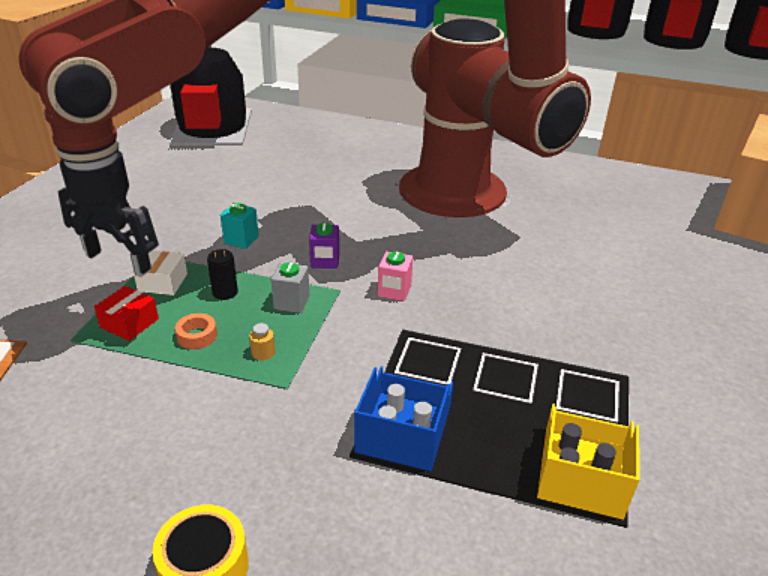

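The gripper is over the red carton (125,312), with one finger on each side (90,245) and (140,262). I go down next.

```bash
python3 -m handwheel '[[-0.1,-0.2,3,0],[0,0,3,0],[0,0,1.8,0],[0,0,0.9,0],[0,0,0,0]]' ;python3 -m handwheel '[[0,0,0,0],[0,0,0,0]]'; python3 go.py .590 -.332 .035 82.3
```

```text
time_s: 3.7
tool_pos: [0.5909, -0.3334, 0.037]
tool_rot: [-0.0, 0.067, 0.998, 0.0]
ft_force: [-1.6, -0.3, -0.5]
gripper_width: 0.0854
time_s: 3.87
tool_pos: [0.5928, -0.3349, 0.0404]
tool_rot: [0.002, 0.067, 0.998, -0.001]
ft_force: [0.1, 0.4, 0.4]
gripper_width: 0.086
t 3.87 pos [ 0.5928 -0.3349  0.0404] psi 82.29 tilt [ 0.004 -0.003 -1.   ] j [-0.62  0.38  1.61  0.    1.14 -2.06] w 0.086 F [0.1 0.4 0.4]
spin rad -0.0002 then dx,dy,dz cm [0.31 0.25 0.54] n 0.2
```

```bash
python3 -m handwheel '[[0.2,0.1,0.4,0],[0,0,0,0],[0,0,0,0]]'; python3 go.py .590 -.332 .035 82.3;  python3 -m handwheel '[[0,0,0,0],[0,0,0,0],[0,0,0,0],[0,0,0,0],[0,0,0,0]]' 1 35;python3 -m handwheel '[[0,0,0,0],[0,0,0,0],[0,0,0,0],[0,0,0,0]]';  python3 go.py .590 -.332 .2 82.3
```

```text
time_s: 4.12
tool_pos: [0.5894, -0.3326, 0.034]
tool_rot: [0.0, 0.067, 0.998, -0.0]
ft_force: [-0.4, 0.5, -0.3]
gripper_width: 0.0854
t 4.12 pos [ 0.5894 -0.3326  0.034 ] psi 82.28 tilt [ 0.001 -0.    -1.   ] j [-0.62  0.39  1.62 -0.    1.13 -2.06] w 0.0854 F [-0.4  0.5 -0.3]
spin rad -0.0004 then dx,dy,dz cm [-0.05  0.07 -0.1 ] n 0.0
time_s: 4.53
tool_pos: [0.5896, -0.3329, 0.0338]
tool_rot: [0.0, 0.067, 0.998, -0.0]
ft_force: [0.7, -0.5, 3.0]
gripper_width: 0.0596
time_s: 4.87
tool_pos: [0.5896, -0.3329, 0.0339]
tool_rot: [0.0, 0.067, 0.998, -0.0]
ft_force: [0.8, -0.6, 3.4]
gripper_width: 0.0594
t 4.87 pos [ 0.5896 -0.3329  0.0339] psi 82.28 tilt [ 0.001 -0.001 -1.   ] j [-0.62  0.39  1.62 -0.    1.13 -2.06] w 0.0594 F [ 0.8 -0.6  3.4]
spin rad -0.0004 then dx,dy,dz cm [ -0.03   0.09 -16.61] n 4.0
```

```bash
python3 -m handwheel '[[0,0,-1,0],[0,0,-3,0],[0,0,-4,0],[0,0,-3,0],[0,0,-1.5,0]]'; python3 go.py .495 .2148 .16 93.9
```

```text
time_s: 5.28
tool_pos: [0.5906, -0.3334, 0.1633]
tool_rot: [0.002, 0.067, 0.998, -0.002]
ft_force: [1.9, -0.7, 0.1]
gripper_width: 0.0596
t 5.28 pos [ 0.5906 -0.3334  0.1633] psi 82.29 tilt [ 0.005 -0.003 -1.   ] j [-0.62  0.24  1.56  0.    1.33 -2.06] w 0.0596 F [ 1.9 -0.7  0.1]
spin rad -0.2027 then dx,dy,dz cm [ 5.81 55.34  0.33] n 13.3
```

```bash
python3 -m handwheel '[[0,0,0,-0.1],[0,0,0,-0.102],[0.2,1.5,0,0],[0.3,2.8,0,0],[0.4,3.7,0,0]]' && python3 -m handwheel '[[0.4,3.7,0,0],[0.4,3.7,0,0],[0.4,3.7,0,0],[0.4,3.7,0,0],[0.4,3.7,0,0]]' && python3 -m handwheel '[[0.4,3.7,0,0],[0.4,3.7,0,0],[0.4,3.7,0,0],[0.4,3.7,0,0],[0.4,3.7,0,0]]'; python3 go.py .495 .2148 .16 93.9
```

```text
time_s: 5.7
tool_pos: [0.5738, -0.2537, 0.1568]
tool_rot: [-0.001, -0.032, 0.999, 0.0]
ft_force: [0.6, 0.2, -1.3]
gripper_width: 0.0591
time_s: 6.12
tool_pos: [0.5408, -0.0682, 0.1568]
tool_rot: [-0.001, -0.033, 0.999, 0.0]
ft_force: [0.9, -0.0, -1.4]
gripper_width: 0.0596
time_s: 6.53
tool_pos: [0.5084, 0.1148, 0.157]
tool_rot: [-0.001, -0.034, 0.999, -0.0]
ft_force: [1.3, 0.3, -1.1]
gripper_width: 0.0597
t 6.53 pos [0.5084 0.1148 0.157 ] psi 93.84 tilt [-0.002 -0.    -1.   ] j [ 0.08 -0.11  1.95  0.    1.31 -1.56] w 0.0597 F [ 1.3  0.3 -1.1]
spin rad -0.001 then dx,dy,dz cm [ 0.65 10.07 -0.3 ] n 2.4
```

```bash
python3 -m handwheel '[[0.3,3.4,0,0],[0.2,2.8,0,0],[0.1,1.8,0,0],[0,0,0,0],[0,0,0,0]]'; python3 go.py .495 .2148 .04 93.9
```

```text
time_s: 6.95
tool_pos: [0.4977, 0.193, 0.157]
tool_rot: [-0.001, -0.035, 0.999, -0.0]
ft_force: [0.7, -0.1, -1.6]
gripper_width: 0.0595
t 6.95 pos [0.4977 0.193  0.157 ] psi 93.97 tilt [-0.002 -0.001 -1.   ] j [ 0.23 -0.08  1.92 -0.    1.31 -1.41] w 0.0595 F [ 0.7 -0.1 -1.6]
spin rad 0.0013 then dx,dy,dz cm [ 0.12  2.2  11.7 ] n 2.9
```

```bash
python3 -m handwheel '[[0.1,2.2,2,0],[0,0,3,0],[0,0,3,0],[0,0,1,0],[0,0,0,0]]';python3 -m handwheel '[[0,0,0,0],[0,0,0,0]]'; python3 go.py .495 .2148 .037 93.9
```

```text
time_s: 7.37
tool_pos: [0.4934, 0.2125, 0.0642]
tool_rot: [-0.004, -0.033, 0.999, -0.001]
ft_force: [-0.1, -0.8, -1.4]
gripper_width: 0.0598
time_s: 7.53
tool_pos: [0.4978, 0.2142, 0.0702]
tool_rot: [0.001, -0.033, 0.999, 0.0]
ft_force: [-0.1, -0.1, -0.9]
gripper_width: 0.0594
t 7.53 pos [0.4978 0.2142 0.0702] psi 93.8 tilt [ 0.003  0.001 -1.   ] j [ 0.27  0.05  1.95 -0.    1.14 -1.37] w 0.0594 F [-0.1 -0.1 -0.9]
spin rad -0.0018 then dx,dy,dz cm [0.27 0.08 3.32] n 0.8
```

```bash
python3 -m handwheel '[[0.2,0.1,0.8,0],[0,0,0.8,0],[0,0,0.8,0],[0,0,0,0],[0,0,0,0]]';python3 -m handwheel '[[0,0,0,0],[0,0,0,0],[0,0,0,0],[0,0,0,0]]'; python3 go.py .495 .2148 .036 93.9
```

```text
time_s: 7.95
tool_pos: [0.4935, 0.2151, 0.0434]
tool_rot: [-0.001, -0.034, 0.999, -0.0]
ft_force: [0.0, 0.0, -1.2]
gripper_width: 0.0599
time_s: 8.28
tool_pos: [0.4945, 0.2154, 0.0447]
tool_rot: [0.0, -0.034, 0.999, 0.0]
ft_force: [-1.2, 0.3, -1.1]
gripper_width: 0.0595
t 8.28 pos [0.4945 0.2154 0.0447] psi 93.85 tilt [ 0.001  0.    -1.   ] j [ 0.27  0.08  1.96 -0.    1.1  -1.37] w 0.0595 F [-1.2  0.3 -1.1]
spin rad -0.0008 then dx,dy,dz cm [-0.05 -0.06  0.87] n 0.2
```

```bash
python3 -m handwheel '[[0,-0.05,0.3,0],[0,0,0.3,0],[0,0,0.2,0],[0,0,0,0],[0,0,0,0]]'; python3 -m handwheel '[[0,0,0,0],[0,0,0,0]]';python3 go.py .495 .2148 .036 93.9
python3 - <<'E'
from h import *
d=bot.get_image("scene"); cv2.imwrite("pics/s2.png",cv2.resize(d["img"][170:330,230:430],None,fx=3.7,fy=3.7))
E
```

```text
time_s: 8.7
tool_pos: [0.494, 0.2147, 0.0359]
tool_rot: [-0.0, -0.034, 0.999, -0.0]
ft_force: [-0.1, -0.9, -1.5]
gripper_width: 0.0593
time_s: 8.87
tool_pos: [0.4943, 0.2148, 0.0364]
tool_rot: [0.0, -0.034, 0.999, 0.0]
ft_force: [-0.7, -0.0, -0.4]
gripper_width: 0.0592
t 8.87 pos [0.4943 0.2148 0.0364] psi 93.85 tilt [ 0.  0. -1.] j [ 0.27  0.1   1.97  0.    1.08 -1.37] w 0.0592 F [-0.7 -0.  -0.4]
spin rad -0.0008 then dx,dy,dz cm [-0.07 -0.01  0.04] n 0.0
```

View pics/s2.png

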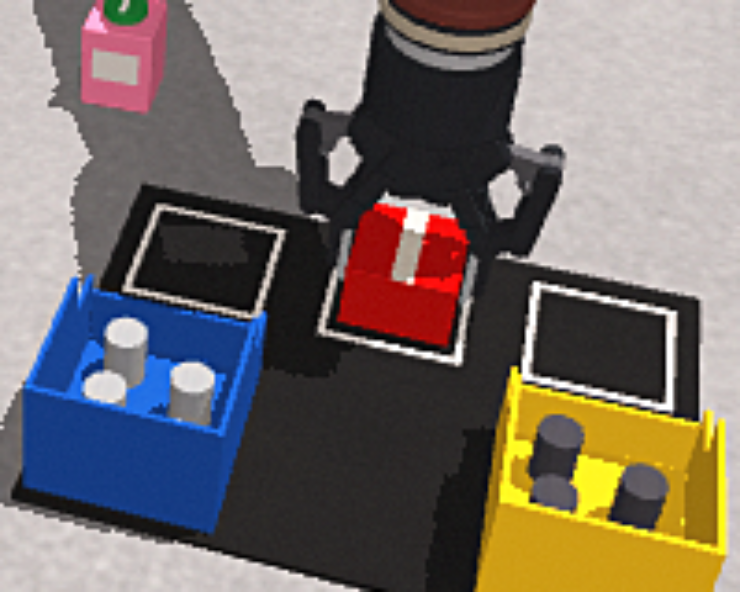

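The carton (405,275) sits inside the middle square, with a similar margin at the front and right. I lower it the last millimetre and release.

```bash
python3 -m handwheel '[[0,0,0.1,0],[0,0,0,0],[0,0,0,0]]'; python3 -m handwheel '[[0,0,0,0],[0,0,0,0],[0,0,0,0],[0,0,0,0],[0,0,0,0]]' -1; python3 -m handwheel '[[0,0,-1,0],[0,0,-3,0],[0,0,-4,0],[0,0,-4,0],[0,0,-2,0]]'; python3 go.py .4705 -.2405 .18 90
```

```text
time_s: 9.17
tool_pos: [0.4942, 0.2148, 0.0353]
tool_rot: [-0.0, -0.034, 0.999, -0.0]
ft_force: [0.0, -0.2, -1.5]
gripper_width: 0.0596
time_s: 9.58
tool_pos: [0.4944, 0.2148, 0.0355]
tool_rot: [0.0, -0.034, 0.999, 0.0]
ft_force: [-0.5, 0.2, -0.9]
gripper_width: 0.0854
time_s: 10.0
tool_pos: [0.4964, 0.2155, 0.1819]
tool_rot: [0.004, -0.034, 0.999, 0.001]
ft_force: [1.6, 0.7, 0.2]
gripper_width: 0.0852
t 10.0 pos [0.4964 0.2155 0.1819] psi 93.86 tilt [ 0.008  0.002 -1.   ] j [ 0.27 -0.1   1.89  0.    1.34 -1.37] w 0.0852 F [1.6 0.7 0.2]
spin rad 0.0673 then dx,dy,dz cm [  2.59 -45.6    0.19] n 11.0
```

```bash
python3 -m handwheel '[[0.2,-1.6,0,0],[0.4,-3,0,0],[0.4,-3.7,0,0],[0.5,-3.7,0,0],[0.5,-3.7,0,0]]' && python3 -m handwheel '[[0.5,-3.7,0,0],[0.5,-3.7,0,0],[0.5,-3.7,0,0],[0.5,-3.7,0,0],[0.5,-3.7,0,0]]' && python3 -m handwheel '[[0.5,-3.7,0,0],[0.5,-3.4,0,0],[0.2,-2,0,0],[0,0,0,0],[0,0,0,0]]'
python3 - <<'E'
from h import *
for n in("scene","top"):
    d=bot.get_image(n); np.save(f"pics/{n}3.npy",d,allow_pickle=True); cv2.imwrite(f"pics/{n}3.png",cv2.resize(d["img"],(768,576)))
E
python3 go.py .4705 -.2405 .05 93.9
```

```text
time_s: 10.42
tool_pos: [0.4846, 0.0556, 0.1764]
tool_rot: [0.001, -0.034, 0.999, -0.0]
ft_force: [1.5, -0.5, -0.3]
gripper_width: 0.0851
time_s: 10.83
tool_pos: [0.4719, -0.1313, 0.1764]
tool_rot: [0.001, -0.034, 0.999, -0.0]
ft_force: [0.3, 0.7, -0.1]
gripper_width: 0.0854
time_s: 11.25
tool_pos: [0.4663, -0.2219, 0.176]
tool_rot: [0.0, -0.032, 0.999, 0.0]
ft_force: [0.1, 0.0, -0.4]
gripper_width: 0.0853
t 11.35 pos [ 0.4665 -0.2204  0.1756] psi 93.87 tilt [ 0.  0. -1.] j [-0.59 -0.15  1.94  0.    1.35 -2.22] w 0.0855 F [0.  0.1 0.5]
spin rad -0.0005 then dx,dy,dz cm [-0.27 -2.03 12.56] n 3.1
```

View pics/scene3.png

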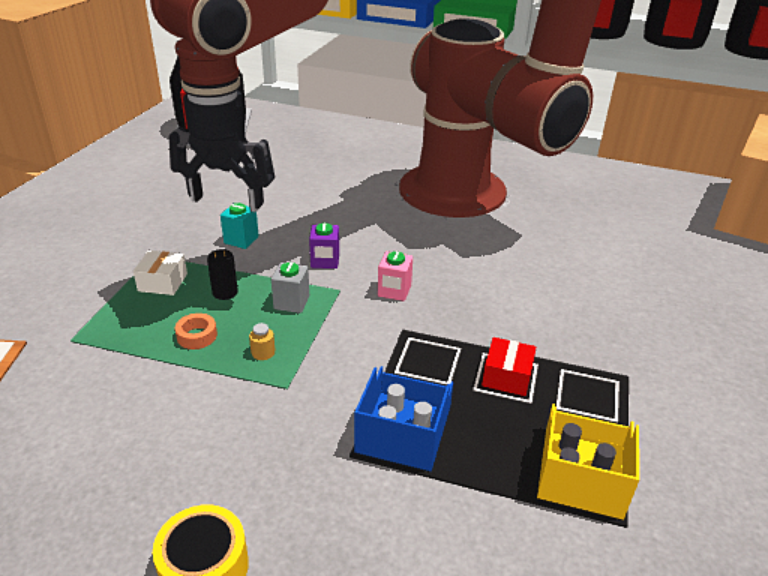

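View pics/top3.png

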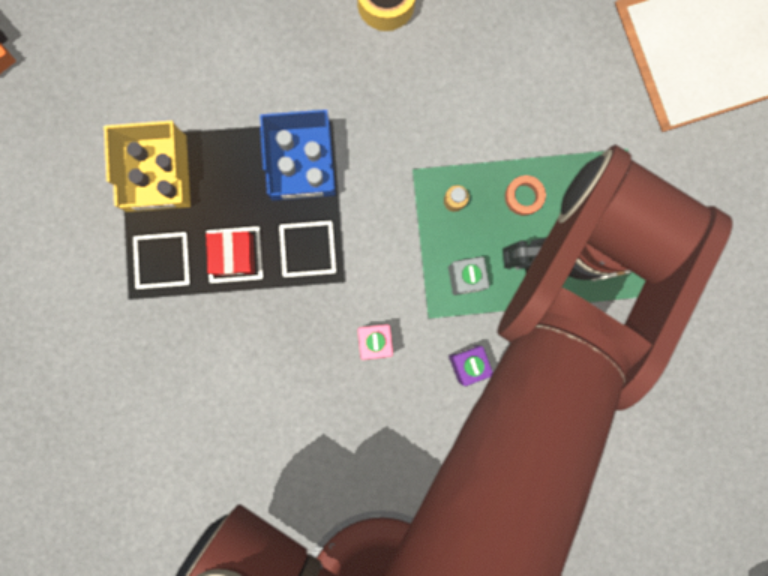

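The carton stands on the middle square in both views, at scene (510,365) and top (231,252). I measure its centre and proceed.

```bash
cat > red.py <<'E'
from meas import *
np.set_printoptions(precision=4,suppress=True)
def red(t,s):
    a,b,c=[hsv(t)[...,i] for i in range(3)]; p,q,r=[hsv(s)[...,i] for i in range(3)]
    mt=((a<6)|(a>174))&(b>120)&(c>165)
    ct=hull(np.vstack(blobs(mt,(130,145,180,195),20))); R=cv2.minAreaRect(ct); print(R)
    P=plane(t,R[0],.044)
    ms=((p<6)|(p>174))&(q>170)&(r>222)
    cs=hull(np.vstack(blobs(ms,(310,215,365,270),10))); qs=cv2.approxPolyDP(cs,3,True).reshape(-1,2); print(qs.tolist())
    Q=np.array([plane(s,v,.044) for v in qs])
    yt=[np.degrees(np.arctan2(*(plane(t,v,.044)-plane(t,w,.044))[[1,0]])).round(1) for v,w in zip(cv2.boxPoints(R),np.roll(cv2.boxPoints(R),1,0))]
    ys=[np.degrees(np.arctan2(*(v-w)[[1,0]])).round(1) for v,w in zip(Q,np.roll(Q,1,0))]
    print("T",P,yt,"S",Q.mean(0),ys, "tri",tri(t,R[0],s,qs.mean(0)))
if __name__=="__main__":
    import sys; red(load("top"+sys.argv[1]),load("scene"+sys.argv[1]))
E
python3 red.py 3
python3 -m handwheel '[[-0.1,-1,2,0],[-0.1,-1,3,0],[0,0,3,0],[0,0,0,0],[0,0,0,0]]';python3 -m handwheel '[[0,0,0,0],[0,0,0,0],[0,0,0,0]]'; python3 go.py .4705 -.2405 .045 93.9
```

```text
((151.52493286132812, 168.49874877929688), (26.616750717163086, 28.264690399169922), 87.1375961303711)
[[356, 231], [353, 249], [324, 242], [329, 225]]
T [0.4916 0.215  0.044 ] [np.float64(3.2), np.float64(-87.8), np.float64(-177.1), np.float64(92.1)] S [0.4955 0.2165 0.044 ] [np.float64(92.3), np.float64(4.1), np.float64(-88.5), np.float64(-177.6)] tri (array([0.492 , 0.2161, 0.0403]), np.float64(0.0005607896540955591))
time_s: 11.77
tool_pos: [0.4687, -0.2388, 0.0938]
tool_rot: [-0.002, -0.034, 0.999, 0.002]
ft_force: [0.5, 0.7, -0.4]
gripper_width: 0.0856
time_s: 12.02
tool_pos: [0.4712, -0.2413, 0.0978]
tool_rot: [0.002, -0.034, 0.999, -0.001]
ft_force: [-0.2, 0.4, -0.8]
gripper_width: 0.0852
t 12.02 pos [ 0.4712 -0.2413  0.0978] psi 93.89 tilt [ 0.003 -0.002 -1.   ] j [-0.61 -0.02  1.97  0.    1.19 -2.25] w 0.0852 F [-0.2  0.4 -0.8]
spin rad -0.0001 then dx,dy,dz cm [0.06 0.09 5.28] n 1.3
```

```bash
python3 -m handwheel '[[0,0.1,1.5,0],[0,0,2,0],[0,0,1.4,0],[0,0,0,0],[0,0,0,0]]';python3 -m handwheel '[[0,0,0,0],[0,0,0,0],[0,0,0,0]]'; python3 go.py .4705 -.2405 .047 93.9;  python3 - <<'E'
from h import *
d=bot.get_image("scene"); cv2.imwrite("pics/s4.png",cv2.resize(d["img"][80:260,40:260],None,fx=3.2,fy=3.2))
E
```

```text
time_s: 12.43
tool_pos: [0.4698, -0.2398, 0.0468]
tool_rot: [-0.0, -0.034, 0.999, 0.0]
ft_force: [1.1, 0.2, 0.3]
gripper_width: 0.0854
time_s: 12.68
tool_pos: [0.4707, -0.2405, 0.0479]
tool_rot: [0.001, -0.034, 0.999, -0.001]
ft_force: [0.8, -0.1, -0.2]
gripper_width: 0.0854
t 12.68 pos [ 0.4707 -0.2405  0.0479] psi 93.85 tilt [ 0.002 -0.002 -1.   ] j [-0.61  0.05  1.99 -0.    1.1  -2.25] w 0.0854 F [ 0.8 -0.1 -0.2]
spin rad -0.0008 then dx,dy,dz cm [0.02 0.   0.09] n 0.0
```

View pics/s4.png

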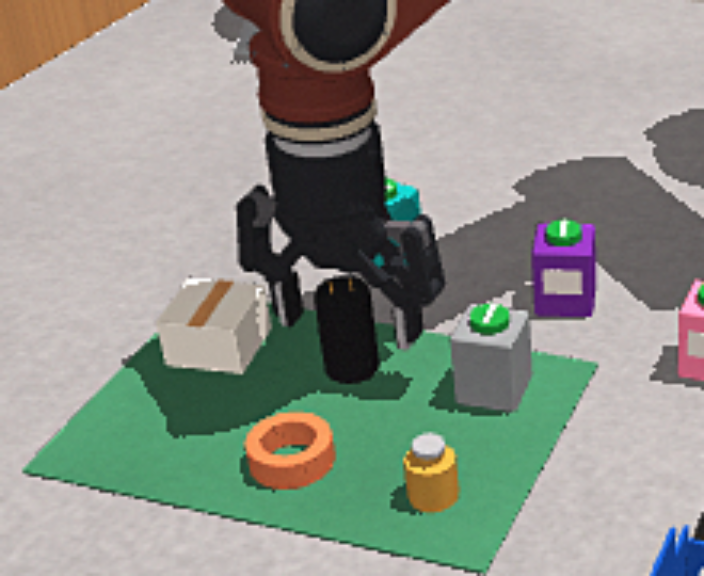

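The fingers straddle the capacitor (345,330) and clear the white carton and the switch. I close on it.

```bash
python3 -m handwheel '[[0,0,0,0],[0,0,0,0],[0,0,0,0],[0,0,0,0],[0,0,0,0]]' 1 35;python3 -m handwheel '[[0,0,0,0],[0,0,0,0],[0,0,0,0],[0,0,0,0]]';  python3 -m handwheel '[[0,0,-1,0],[0,0,-3,0],[0,0,-4,0],[0,0,-4,0],[0,0,-2,0]]'; python3 go.py .5025 .1047 .18 93.9
```

```text
time_s: 13.15
tool_pos: [0.47, -0.2401, 0.0466]
tool_rot: [0.0, -0.034, 0.999, -0.0]
ft_force: [-1.1, -0.1, 1.8]
gripper_width: 0.0392
time_s: 13.48
tool_pos: [0.47, -0.2401, 0.0466]
tool_rot: [0.0, -0.034, 0.999, -0.0]
ft_force: [0.1, 0.3, 2.7]
gripper_width: 0.0392
time_s: 13.9
tool_pos: [0.4711, -0.2407, 0.192]
tool_rot: [0.003, -0.034, 0.999, -0.002]
ft_force: [0.6, -1.3, 0.3]
gripper_width: 0.0393
t 13.9 pos [ 0.4711 -0.2407  0.192 ] psi 93.86 tilt [ 0.005 -0.004 -1.   ] j [-0.61 -0.13  1.9   0.    1.37 -2.25] w 0.0393 F [ 0.6 -1.3  0.3]
spin rad -0.0008 then dx,dy,dz cm [-5.48 34.25  1.2 ] n 8.3
```

```bash
python3 -m handwheel '[[-0.2,1.5,0,0],[-0.5,2.8,0,0],[-0.6,3.7,0,0],[-0.6,3.7,0,0],[-0.6,3.7,0,0]]' && python3 -m handwheel '[[-0.6,3.7,0,0],[-0.6,3.7,0,0],[-0.6,3.7,0,0],[-0.6,3.7,0,0],[-0.4,2.6,0,0]]' && python3 -m handwheel '[[-0.2,1.4,0,0],[0,0,0,0],[0,0,0,0],[0,0,0,0]]'; python3 go.py .5025 .1047 .058 93.9
```

```text
time_s: 14.32
tool_pos: [0.4837, -0.083, 0.1864]
tool_rot: [-0.0, -0.033, 0.999, 0.0]
ft_force: [0.8, 0.2, -1.7]
gripper_width: 0.0394
time_s: 14.73
tool_pos: [0.4999, 0.0938, 0.1864]
tool_rot: [-0.0, -0.034, 0.999, 0.0]
ft_force: [0.4, 0.9, -1.3]
gripper_width: 0.0393
time_s: 15.07
tool_pos: [0.5014, 0.1045, 0.1862]
tool_rot: [-0.0, -0.033, 0.999, -0.0]
ft_force: [-0.5, 0.4, -0.4]
gripper_width: 0.0392
t 15.07 pos [0.5014 0.1045 0.1862] psi 93.83 tilt [-0.001 -0.    -1.   ] j [ 0.06 -0.17  1.94 -0.    1.37 -1.58] w 0.0392 F [-0.5  0.4 -0.4]
spin rad -0.0012 then dx,dy,dz cm [-1.200e-01  1.000e-02  1.282e+01] n 3.1
```

```bash
python3 -m handwheel '[[-0.1,0,2,0],[0,0,4,0],[0,0,4,0],[0,0,2,0],[0,0,0.8,0]]' && python3 -m handwheel '[[0,0,0,0],[0,0,0,0],[0,0,0,0],[0,0,0,0]]'; python3 go.py .5025 .1047 .048 93.9
```

```text
time_s: 15.48
tool_pos: [0.4992, 0.1036, 0.0538]
tool_rot: [-0.004, -0.033, 0.999, -0.0]
ft_force: [-0.4, -0.7, -1.4]
gripper_width: 0.0395
time_s: 15.82
tool_pos: [0.5046, 0.105, 0.0609]
tool_rot: [0.002, -0.033, 0.999, 0.0]
ft_force: [0.1, -0.2, -0.4]
gripper_width: 0.0392
t 15.82 pos [0.5046 0.105  0.0609] psi 93.83 tilt [ 0.005  0.    -1.   ] j [ 0.06 -0.    2.02 -0.    1.12 -1.58] w 0.0392 F [ 0.1 -0.2 -0.4]
spin rad -0.0012 then dx,dy,dz cm [ 0.21 -0.02  1.29] n 0.3
```

```bash
python3 -m handwheel '[[0,0,0.3,0],[0,0,0.2,0],[0,0,0,0],[0,0,0,0],[0,0,0,0]]'; python3 go.py .5025 .1047 .048 93.9;
```

```text
time_s: 16.23
tool_pos: [0.5026, 0.1052, 0.0533]
tool_rot: [-0.0, -0.034, 0.999, 0.0]
ft_force: [0.1, 0.3, -0.9]
gripper_width: 0.0394
t 16.23 pos [0.5026 0.1052 0.0533] psi 93.86 tilt [-0.  0. -1.] j [ 0.06  0.01  2.02  0.    1.11 -1.58] w 0.0394 F [ 0.1  0.3 -0.9]
spin rad -0.0007 then dx,dy,dz cm [ 0.01 -0.05  0.53] n 0.1
```

```bash
python3 -m handwheel '[[0,0,0.2,0],[0,0,0.2,0],[0,0,0.1,0],[0,0,0,0],[0,0,0,0]]'; python3 -m handwheel '[[0,0,0,0],[0,0,0,0],[0,0,0,0]]'; python3 go.py .5025 .1047 .048 93.9;python3 - <<'E'
from h import *
d=bot.get_image("scene"); cv2.imwrite("pics/s5.png",cv2.resize(d["img"][170:330,230:430],None,fx=3.7,fy=3.7))
E
```

```text
time_s: 16.65
tool_pos: [0.5025, 0.1051, 0.0481]
tool_rot: [-0.0, -0.034, 0.999, -0.0]
ft_force: [-0.3, 0.6, -1.3]
gripper_width: 0.0391
time_s: 16.9
tool_pos: [0.5027, 0.1051, 0.0484]
tool_rot: [0.0, -0.034, 0.999, -0.0]
ft_force: [0.3, 0.2, -1.1]
gripper_width: 0.0394
t 16.9 pos [0.5027 0.1051 0.0484] psi 93.85 tilt [ 0. -0. -1.] j [ 0.06  0.02  2.02 -0.    1.1  -1.58] w 0.0394 F [ 0.3  0.2 -1.1]
spin rad -0.0009 then dx,dy,dz cm [ 0.02 -0.04  0.04] n 0.0
```

View pics/s5.png

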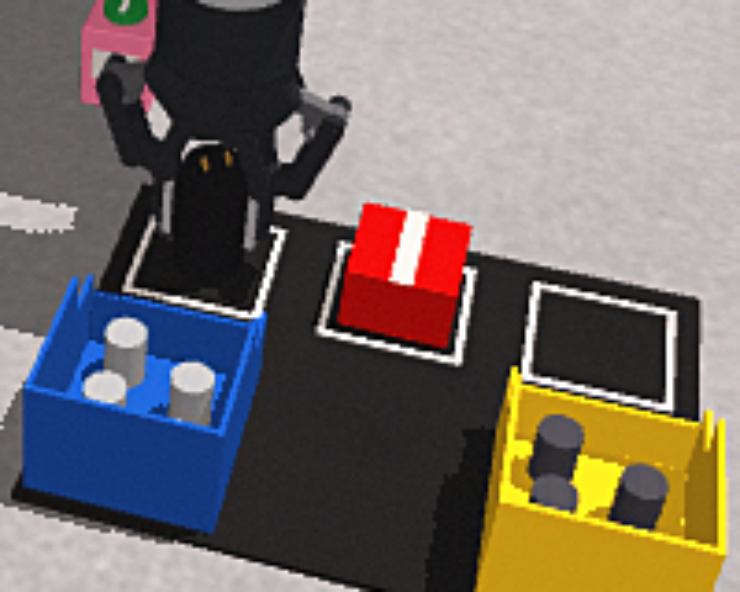

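The capacitor (208,215) stands over the blue-end square. I release it.

```bash
python3 -m handwheel '[[0,0,0.07,0],[0,0,0,0],[0,0,0,0]]'; python3 -m handwheel '[[0,0,0,0],[0,0,0,0],[0,0,0,0],[0,0,0,0],[0,0,0,0]]' -1; python3 -m handwheel '[[0,0,-1,0],[0,0,-3,0],[0,0,-4,0],[0,0,-4,0],[0,0,-2,0]]'; python3 go.py .456 -.131 .18 81
```

```text
time_s: 17.2
tool_pos: [0.5026, 0.1051, 0.0476]
tool_rot: [-0.0, -0.034, 0.999, -0.0]
ft_force: [-0.2, -0.6, -1.5]
gripper_width: 0.0392
time_s: 17.62
tool_pos: [0.5027, 0.1051, 0.0477]
tool_rot: [0.0, -0.034, 0.999, -0.0]
ft_force: [-0.1, 0.3, -1.2]
gripper_width: 0.0858
time_s: 18.03
tool_pos: [0.5048, 0.1053, 0.1941]
tool_rot: [0.004, -0.034, 0.999, 0.0]
ft_force: [1.4, -0.4, 0.6]
gripper_width: 0.0852
t 18.03 pos [0.5048 0.1053 0.1941] psi 93.85 tilt [ 0.008  0.001 -1.   ] j [ 0.06 -0.17  1.93  0.    1.37 -1.58] w 0.0852 F [ 1.4 -0.4  0.6]
spin rad 0.2243 then dx,dy,dz cm [  1.12 -24.1    1.41] n 5.8
```

```bash
python3 -m handwheel '[[0.6,-1.6,0,-0.089],[0.6,-3,0,0],[0.6,-3.7,0,0],[0.6,-3.7,0,0],[0.6,-3.7,0,0]]' && python3 -m handwheel '[[0.6,-3.7,0,0],[0.6,-2.7,0,0],[0.3,-1.4,0,0],[0,0,0,0],[0,0,0,0]]'; python3 go.py .4555 -.131 .12 99
```

```text
time_s: 18.45
tool_pos: [0.4958, -0.0556, 0.1888]
tool_rot: [0.001, -0.078, 0.997, -0.0]
ft_force: [0.0, 0.1, -0.6]
gripper_width: 0.0856
time_s: 18.87
tool_pos: [0.4932, -0.1342, 0.1882]
tool_rot: [0.0, -0.077, 0.997, 0.0]
ft_force: [0.3, 0.4, 0.0]
gripper_width: 0.0852
t 18.87 pos [ 0.4932 -0.1342  0.1882] psi 98.85 tilt [ 0.001  0.    -1.   ] j [-0.41 -0.17  1.94  0.    1.37 -2.14] w 0.0852 F [0.3 0.4 0. ]
spin rad -0.0026 then dx,dy,dz cm [3.68 0.9  6.82] n 1.9
```

```bash
python3 -m handwheel '[[1.8,0.4,1,0],[1.9,0.5,3,0],[0,0,2.8,0],[0,0,0,0],[0,0,0,0]]' && python3 -m handwheel '[[0,0,0,0],[0,0,0,0],[0,0,0,0]]'; python3 go.py .4555 -.131 .045 99
python3 - <<'E'
from h import *
for n in("scene","top"):
    d=bot.get_image(n); np.save(f"pics/{n}6.npy",d,allow_pickle=True); cv2.imwrite(f"pics/{n}6.png",cv2.resize(d["img"],(768,576)))
E
```

```text
time_s: 19.28
tool_pos: [0.4544, -0.1291, 0.1186]
tool_rot: [-0.001, -0.079, 0.997, 0.001]
ft_force: [0.2, -0.8, 0.5]
gripper_width: 0.0856
time_s: 19.53
tool_pos: [0.457, -0.1309, 0.1219]
tool_rot: [0.002, -0.078, 0.997, -0.001]
ft_force: [-0.1, 0.1, -0.5]
gripper_width: 0.0854
t 19.53 pos [ 0.457  -0.1309  0.1219] psi 98.99 tilt [ 0.003 -0.002 -1.   ] j [-0.44 -0.19  2.08  0.    1.25 -2.16] w 0.0854 F [-0.1  0.1 -0.5]
spin rad -0.0003 then dx,dy,dz cm [0.15 0.01 7.69] n 1.8
```

View pics/scene6.png

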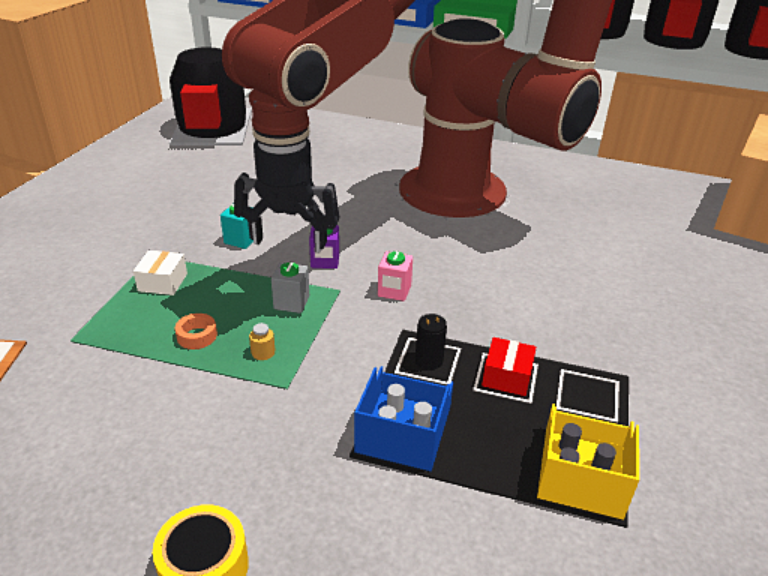

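View pics/top6.png

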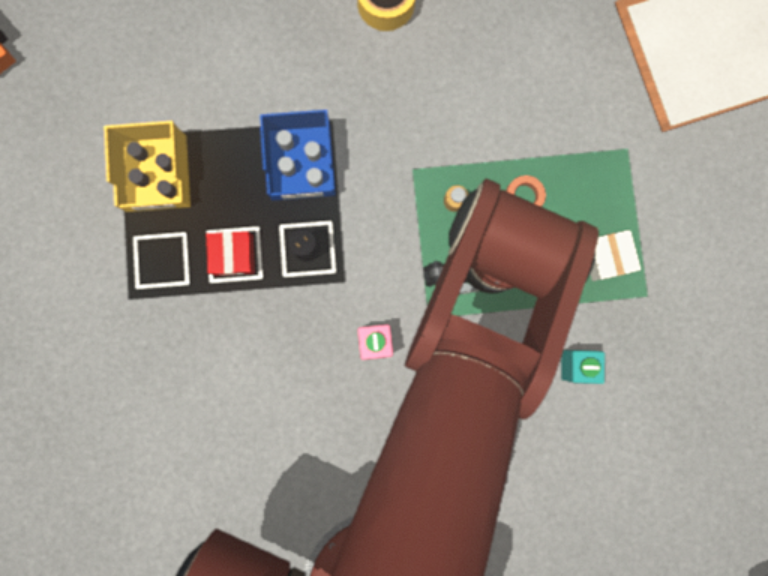

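The capacitor stands upright on the blue-end square, at scene (431,340) and top (304,243). The gripper straddles the grey switch (290,287), and the look-alikes are clear. I go down.

```bash
python3 -m handwheel '[[0.1,0,2,0],[0,0,3,0],[0,0,2,0],[0,0,0.7,0],[0,0,0,0]]' && python3 -m handwheel '[[0,0,0,0],[0,0,0,0],[0,0,0,0],[0,0,0,0]]'; python3 go.py .4555 -.131 .045 99
python3 - <<'E'
from h import *
d=bot.get_image("scene"); cv2.imwrite("pics/s7.png",cv2.resize(d["img"][80:260,40:260],None,fx=3.2,fy=3.2))
from meas import *
t=load("top6"); s=load("scene6")
for d,box in((t,(190,150,220,175)),(s,(275,205,300,225))):
    h=hsv(d); m=(h[...,0]>8)&(h[...,0]<30)&(h[...,1]>60)&(h[...,2]>75)
    u=[x.reshape(-1,2).mean(0) for x in blobs(m,box,0)]; print(u, plane(d,np.mean(u[:2],0),.077))
E
```

```text
time_s: 20.05
tool_pos: [0.4531, -0.1301, 0.0409]
tool_rot: [-0.002, -0.078, 0.997, 0.001]
ft_force: [-0.3, 0.1, 0.3]
gripper_width: 0.0857
time_s: 20.38
tool_pos: [0.4554, -0.1312, 0.0441]
tool_rot: [0.001, -0.078, 0.997, -0.001]
ft_force: [-0.1, -0.2, -0.2]
gripper_width: 0.0855
t 20.38 pos [ 0.4554 -0.1312  0.0441] psi 98.95 tilt [ 0.003 -0.001 -1.   ] j [-0.44 -0.07  2.12  0.    1.09 -2.16] w 0.0855 F [-0.1 -0.2 -0.2]
spin rad -0.0009 then dx,dy,dz cm [-0.01  0.02 -0.09] n 0.0
[array([203.5, 158.5]), array([198.14285714, 162.85714286])] [0.50254556 0.10518544 0.077     ]
[array([291.28571429, 212.71428571]), array([284.5, 213.5])] [0.50345733 0.10623111 0.077     ]
```

View pics/s7.png

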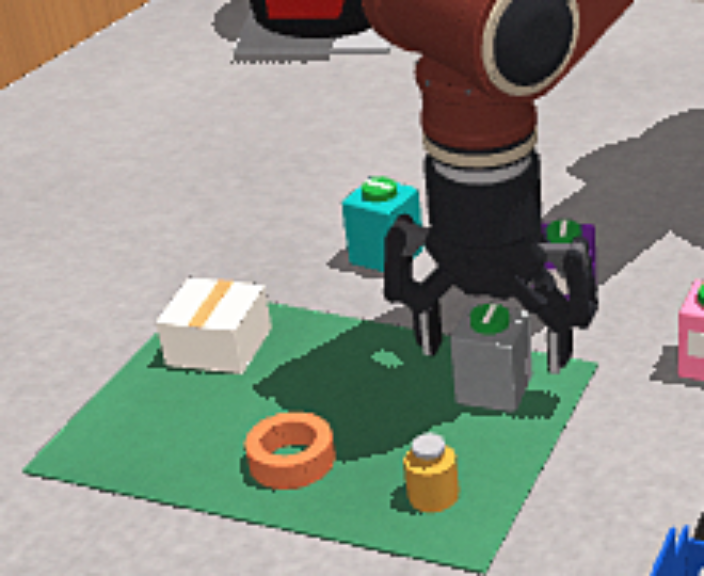

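The capacitor measures (0.503, 0.1055) against the square's (0.5025, 0.1047), which is good. The fingers straddle the grey switch (490,355), so I close.

```bash
python3 -m handwheel '[[0,0,0,0],[0,0,0,0],[0,0,0,0],[0,0,0,0],[0,0,0,0]]' 1 40;python3 -m handwheel '[[0,0,0,0],[0,0,0,0],[0,0,0,0],[0,0,0,0]]';python3 go.py .4555 -.131 .045 99;  python3 -m handwheel '[[0,0,-1,0],[0,0,-3,0],[0,0,-4,0],[0,0,-4,0],[0,0,-3,0]]'; python3 go.py .4874 .3244 .19 93.9
```

```text
time_s: 20.85
tool_pos: [0.4546, -0.1309, 0.0429]
tool_rot: [0.0, -0.078, 0.997, -0.0]
ft_force: [-0.5, 0.0, 1.9]
gripper_width: 0.0454
time_s: 21.18
tool_pos: [0.4547, -0.1309, 0.0429]
tool_rot: [0.0, -0.078, 0.997, -0.0]
ft_force: [-0.2, -0.6, 3.6]
gripper_width: 0.0456
t 21.18 pos [ 0.4547 -0.1309  0.0429] psi 98.95 tilt [ 0.001 -0.    -1.   ] j [-0.44 -0.07  2.12 -0.    1.09 -2.16] w 0.0456 F [-0.2 -0.6  3.6]
spin rad -0.0009 then dx,dy,dz cm [-0.08 -0.02 -0.21] n 0.1
time_s: 21.6
tool_pos: [0.4542, -0.1304, 0.1954]
tool_rot: [0.001, -0.078, 0.997, -0.0]
ft_force: [0.4, 0.3, -1.4]
gripper_width: 0.0457
t 21.6 pos [ 0.4542 -0.1304  0.1954] psi 98.96 tilt [ 0.001 -0.    -1.   ] j [-0.44 -0.28  2.02  0.    1.4  -2.16] w 0.0457 F [ 0.4  0.3 -1.4]
spin rad 0.0883 then dx,dy,dz cm [-6.41 45.15  0.54] n 10.9
```

```bash
python3 -m handwheel '[[-0.2,1.5,0,0.088],[-0.5,2.8,0,0],[-0.5,3.7,0,0],[-0.5,3.7,0,0],[-0.5,3.7,0,0]]' && python3 -m handwheel '[[-0.5,3.7,0,0],[-0.5,3.7,0,0],[-0.5,3.7,0,0],[-0.5,3.7,0,0],[-0.5,3.7,0,0]]' && python3 -m handwheel '[[-0.5,3.7,0,0],[-0.5,3.7,0,0],[-0.4,2.6,0,0],[-0.2,1.2,0,0],[0,0,0,0]]'; python3 -m handwheel '[[0,0,0,0],[0,0,0,0]]';  python3 go.py .4874 .3244 .06 93.9
```

```text
time_s: 22.02
tool_pos: [0.4633, 0.0261, 0.1922]
tool_rot: [-0.001, -0.034, 0.999, 0.0]
ft_force: [0.0, 0.3, -2.3]
gripper_width: 0.0455
time_s: 22.43
tool_pos: [0.4755, 0.2126, 0.192]
tool_rot: [-0.001, -0.034, 0.999, -0.0]
ft_force: [0.5, -0.6, -2.2]
gripper_width: 0.0457
time_s: 22.85
tool_pos: [0.4842, 0.3254, 0.1919]
tool_rot: [-0.001, -0.036, 0.999, -0.0]
ft_force: [-0.3, -0.7, -2.3]
gripper_width: 0.0457
time_s: 23.02
tool_pos: [0.4848, 0.3223, 0.1921]
tool_rot: [-0.001, -0.034, 0.999, -0.001]
ft_force: [-0.9, -0.8, -1.2]
gripper_width: 0.0457
t 23.02 pos [0.4848 0.3223 0.1921] psi 93.86 tilt [-0.001 -0.001 -1.   ] j [ 0.46  0.    1.78 -0.    1.37 -1.18] w 0.0457 F [-0.9 -0.8 -1.2]
spin rad -0.0007 then dx,dy,dz cm [-0.28  0.19 13.21] n 3.2
```

```bash
python3 -m handwheel '[[-0.2,0.2,2,0],[0,0,4,0],[0,0,3.5,0],[0,0,2,0],[0,0,0.7,0]]' && python3 -m handwheel '[[0,0,0,0],[0,0,0,0],[0,0,0,0],[0,0,0,0],[0,0,0,0]]'; python3 go.py .487 .3244 .044 93.9
```

```text
time_s: 23.43
tool_pos: [0.4841, 0.3225, 0.0657]
tool_rot: [-0.004, -0.033, 0.999, -0.002]
ft_force: [-1.1, -0.4, -2.0]
gripper_width: 0.0461
time_s: 23.85
tool_pos: [0.4882, 0.3263, 0.0728]
tool_rot: [0.002, -0.034, 0.999, 0.001]
ft_force: [0.9, 0.3, -2.2]
gripper_width: 0.046
t 23.85 pos [0.4882 0.3263 0.0728] psi 93.9 tilt [ 0.003  0.002 -1.   ] j [ 0.46  0.14  1.84 -0.    1.15 -1.18] w 0.046 F [ 0.9  0.3 -2.2]
spin rad 0.0001 then dx,dy,dz cm [ 0.14 -0.18  2.88] n 0.7
```

```bash
python3 -m handwheel '[[0,-0.1,0.8,0],[0,0,0.6,0],[0,0,0.4,0],[0,0,0,0],[0,0,0,0]]' && python3 -m handwheel '[[0,0,0,0],[0,0,0,0],[0,0,0,0],[0,0,0,0],[0,0,0,0]]'; python3 go.py .487 .3244 .044 93.9
```

```text
time_s: 24.27
tool_pos: [0.4865, 0.3245, 0.0517]
tool_rot: [-0.001, -0.034, 0.999, -0.0]
ft_force: [-0.1, 0.5, -1.5]
gripper_width: 0.0458
time_s: 24.68
tool_pos: [0.4872, 0.3248, 0.0528]
tool_rot: [0.0, -0.034, 0.999, 0.0]
ft_force: [-0.5, -0.4, -1.4]
gripper_width: 0.0454
t 24.68 pos [0.4872 0.3248 0.0528] psi 93.91 tilt [ 0.  0. -1.] j [ 0.46  0.17  1.85 -0.    1.12 -1.18] w 0.0454 F [-0.5 -0.4 -1.4]
spin rad 0.0001 then dx,dy,dz cm [ 0.02 -0.04  0.88] n 0.2
```

```bash
python3 -m handwheel '[[0,0,0.3,0],[0,0,0.3,0],[0,0,0.2,0],[0,0,0,0],[0,0,0,0]]' && python3 -m handwheel '[[0,0,0.05,0],[0,0,0,0],[0,0,0,0]]'; python3 go.py .487 .3244 .044 93.9
python3 - <<'E'
from h import *
d=bot.get_image("scene"); cv2.imwrite("pics/s8.png",cv2.resize(d["img"][170:330,230:430],None,fx=3.7,fy=3.7))
E
```

```text
time_s: 25.1
tool_pos: [0.4869, 0.3247, 0.0444]
tool_rot: [-0.0, -0.034, 0.999, -0.0]
ft_force: [0.5, 0.9, -2.3]
gripper_width: 0.046
time_s: 25.35
tool_pos: [0.487, 0.3247, 0.044]
tool_rot: [-0.0, -0.034, 0.999, -0.0]
ft_force: [-0.3, 0.3, -1.5]
gripper_width: 0.0459
t 25.35 pos [0.487  0.3247 0.044 ] psi 93.91 tilt [-0. -0. -1.] j [ 0.46  0.18  1.85 -0.    1.11 -1.18] w 0.0459 F [-0.3  0.3 -1.5]
spin rad 0.0001 then dx,dy,dz cm [ 0.   -0.03  0.  ] n 0.0
```

View pics/s8.png

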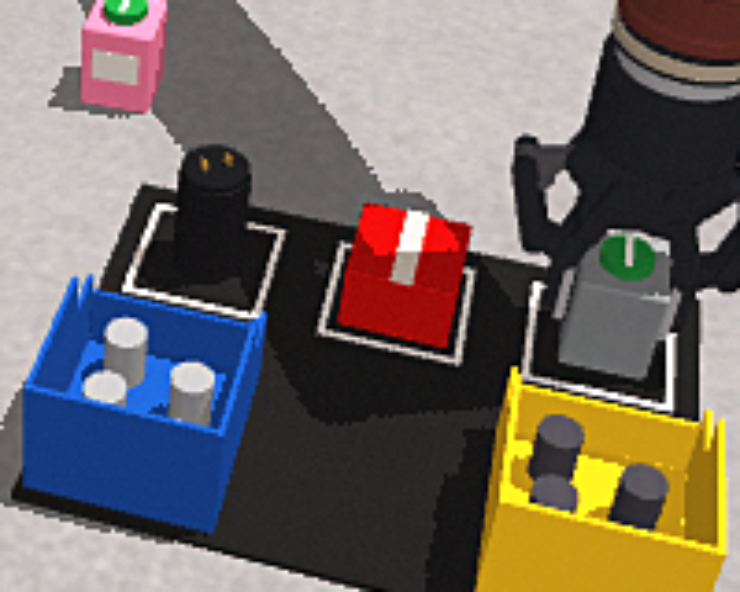

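The switch (617,305) stands centred on the yellow-end square. I release it and go for the valve.

```bash
python3 -m handwheel '[[0,0,0.04,0],[0,0,0,0],[0,0,0,0]]'; python3 -m handwheel '[[0,0,0,0],[0,0,0,0],[0,0,0,0],[0,0,0,0],[0,0,0,0]]' -1; python3 -m handwheel '[[0,0,-1,0],[0,0,-3,0],[0,0,-4,0],[0,0,-4,0],[0,0,-2,0]]'; python3 go.py .574 -.118 .18 93.9
```

```text
time_s: 25.65
tool_pos: [0.487, 0.3247, 0.044]
tool_rot: [-0.0, -0.034, 0.999, -0.0]
ft_force: [-1.9, -0.9, 1.6]
gripper_width: 0.0459
time_s: 26.07
tool_pos: [0.4872, 0.3248, 0.0438]
tool_rot: [0.0, -0.034, 0.999, 0.0]
ft_force: [-0.2, -0.2, 0.6]
gripper_width: 0.085
time_s: 26.48
tool_pos: [0.4891, 0.3258, 0.1905]
tool_rot: [0.004, -0.034, 0.999, 0.002]
ft_force: [1.0, 0.5, 1.4]
gripper_width: 0.0857
t 26.48 pos [0.4891 0.3258 0.1905] psi 93.91 tilt [ 0.008  0.004 -1.   ] j [ 0.46  0.01  1.77  0.    1.35 -1.18] w 0.0857 F [1.  0.5 1.4]
spin rad 0.0002 then dx,dy,dz cm [ -5.45 -44.86   1.05] n 10.8
```

```bash
python3 -m handwheel '[[-0.2,-1.5,0,0],[-0.4,-2.8,0,0],[-0.5,-3.7,0,0],[-0.4,-3.7,0,0],[-0.5,-3.7,0,0]]' && python3 -m handwheel '[[-0.4,-3.7,0,0],[-0.5,-3.7,0,0],[-0.4,-3.7,0,0],[-0.5,-3.7,0,0],[-0.4,-3.7,0,0]]' && python3 -m handwheel '[[-0.5,-3.7,0,0],[-0.5,-3.7,0,0],[-0.2,-2.2,0,0],[-0.1,-1.2,0,0],[0,0,0,0]]'; python3 -m handwheel '[[0,0,0,0],[0,0,0,0]]';  python3 go.py .574 -.118 .09 93.9
python3 - <<'E'
from h import *
for n in("scene","top"):
    d=bot.get_image(n); np.save(f"pics/{n}9.npy",d,allow_pickle=True); cv2.imwrite(f"pics/{n}9.png",cv2.resize(d["img"],(768,576)))
E
```

```text
time_s: 26.9
tool_pos: [0.5176, 0.1712, 0.1848]
tool_rot: [0.001, -0.035, 0.999, 0.0]
ft_force: [0.6, -0.2, -0.6]
gripper_width: 0.0858
time_s: 27.32
tool_pos: [0.5523, -0.0125, 0.1849]
tool_rot: [0.001, -0.034, 0.999, -0.0]
ft_force: [0.5, 0.1, 0.3]
gripper_width: 0.0857
time_s: 27.73
tool_pos: [0.5726, -0.1195, 0.1844]
tool_rot: [0.0, -0.033, 0.999, -0.0]
ft_force: [-1.1, 1.0, -0.2]
gripper_width: 0.0854
time_s: 27.9
tool_pos: [0.5722, -0.1161, 0.1838]
tool_rot: [-0.0, -0.035, 0.999, 0.0]
ft_force: [-0.1, -0.5, -0.5]
gripper_width: 0.0853
t 27.9 pos [ 0.5722 -0.1161  0.1838] psi 93.98 tilt [-0.     0.001 -1.   ] j [-0.33  0.01  1.78  0.    1.35 -1.97] w 0.0853 F [-0.1 -0.5 -0.5]
spin rad 0.0014 then dx,dy,dz cm [-0.17 -0.2   9.38] n 2.2
```

View pics/top9.png

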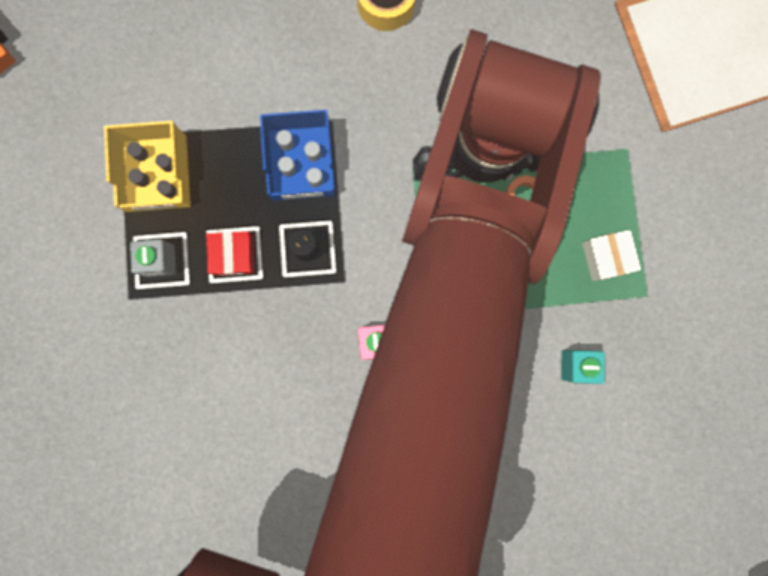

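```bash
python3 red.py 9; python3 - <<'E'
from meas import *
t=load("top9"); s=load("scene9")
for d,box,s0 in((t,(80,150,130,195),110),(s,(380,225,420,250),150)):
    h=hsv(d); m=(abs(h[...,0]-62)<10)&(h[...,1]>s0)|((h[...,2]>200)&(h[...,1]<60)) if 0 else (abs(h[...,0]-62)<12)&(h[...,1]>s0)
    b=blobs(m,box,3); c=hull(np.vstack(b)); print("dial",cen(c),cv2.contourArea(c),plane(d,cen(c),.071))
E
```

```text
((151.52377319335938, 168.49888610839844), (26.636486053466797, 28.206134796142578), 87.27368927001953)
[[356, 231], [353, 249], [324, 243], [329, 225]]
T [0.4916 0.215  0.044 ] [np.float64(3.1), np.float64(-87.9), np.float64(-177.2), np.float64(92.0)] S [0.4962 0.2166 0.044 ] [np.float64(92.3), np.float64(4.1), np.float64(-85.6), np.float64(-177.1)] tri (array([0.4921, 0.2162, 0.0397]), np.float64(0.0005301686441912799))
dial [ 96.65770609 169.91577061] 93.0 [0.48661195 0.32367014 0.071     ]
dial [399.13565891 239.27648579] 129.0 [0.49211524 0.32572062 0.071     ]
```

All three are upright on their squares in the top view: switch (150,258), carton (231,252) and capacitor (304,243). The dial measures (0.487, 0.324) from the top, which matches the yellow square. I go down to the valve.

```bash
python3 -m handwheel '[[-0.2,-0.2,2,0],[0,0,3.5,0],[0,0,3,0],[0,0,1,0],[0,0,0,0]]'; python3 -m handwheel '[[0,0,0,0],[0,0,0,0],[0,0,0,0],[0,0,0,0]]';  python3 go.py .574 -.118 .037 93.9
python3 - <<'E'
from h import *
d=bot.get_image("scene"); cv2.imwrite("pics/s10.png",cv2.resize(d["img"][80:260,40:260],None,fx=3.2,fy=3.2))
E
```

```text
time_s: 28.42
tool_pos: [0.5719, -0.1175, 0.085]
tool_rot: [-0.003, -0.035, 0.999, 0.001]
ft_force: [-0.7, -0.6, 0.2]
gripper_width: 0.0855
time_s: 28.75
tool_pos: [0.5759, -0.1197, 0.091]
tool_rot: [0.002, -0.034, 0.999, -0.001]
ft_force: [0.2, -0.3, -0.0]
gripper_width: 0.0855
t 28.75 pos [ 0.5759 -0.1197  0.091 ] psi 93.91 tilt [ 0.004 -0.001 -1.   ] j [-0.33  0.12  1.83  0.    1.19 -1.97] w 0.0855 F [ 0.2 -0.3 -0. ]
spin rad 0.0003 then dx,dy,dz cm [0.18 0.19 5.4 ] n 1.3
```

View pics/s10.png

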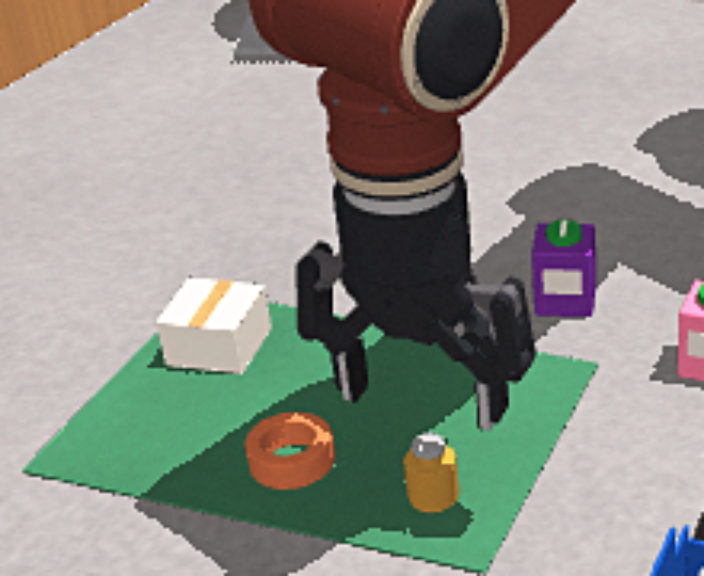

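The gripper is above the valve (430,472). The left finger clears the coil (290,450).

```bash
python3 -m handwheel '[[0,0.05,2,0],[0,0,2,0],[0,0,0.8,0],[0,0,0,0],[0,0,0,0]]'; python3 -m handwheel '[[0,0,0,0],[0,0,0,0],[0,0,0,0],[0,0,0,0]]';  python3 go.py .574 -.118 .037 93.9
python3 - <<'E'
from h import *
d=bot.get_image("scene"); cv2.imwrite("pics/s11.png",cv2.resize(d["img"][80:260,40:260],None,fx=3.2,fy=3.2))
E
```

```text
time_s: 29.22
tool_pos: [0.5745, -0.1189, 0.0409]
tool_rot: [-0.0, -0.034, 0.999, 0.0]
ft_force: [1.2, -0.2, 0.6]
gripper_width: 0.0854
time_s: 29.55
tool_pos: [0.575, -0.119, 0.0416]
tool_rot: [0.001, -0.034, 0.999, -0.0]
ft_force: [-0.4, -1.0, -0.6]
gripper_width: 0.0855
t 29.55 pos [ 0.575  -0.119   0.0416] psi 93.91 tilt [ 0.001 -0.    -1.   ] j [-0.33  0.19  1.85 -0.    1.1  -1.97] w 0.0855 F [-0.4 -1.  -0.6]
spin rad 0.0001 then dx,dy,dz cm [0.1  0.11 0.46] n 0.1
```

View pics/s11.png

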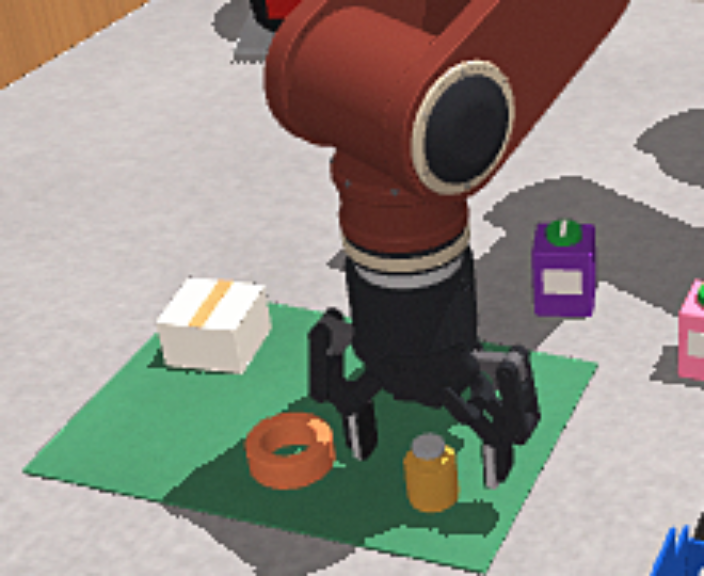

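```bash
python3 -m handwheel '[[0.05,0.1,0.3,0],[0,0,0.2,0],[0,0,0,0],[0,0,0,0],[0,0,0,0]]'; python3 -m handwheel '[[0,0,0,0],[0,0,0,0],[0,0,0,0],[0,0,0,0],[0,0,0,0]]' 1 40; python3 -m handwheel '[[0,0,0,0],[0,0,0,0],[0,0,0,0],[0,0,0,0]]';  python3 go.py .574 -.118 .037 93.9
```

```text
time_s: 30.02
tool_pos: [0.5738, -0.1178, 0.0356]
tool_rot: [-0.0, -0.034, 0.999, 0.0]
ft_force: [0.1, -0.7, -0.4]
gripper_width: 0.0857
time_s: 30.43
tool_pos: [0.5743, -0.1181, 0.0361]
tool_rot: [0.0, -0.034, 0.999, -0.0]
ft_force: [0.5, -0.5, -1.5]
gripper_width: 0.0329
time_s: 30.77
tool_pos: [0.5742, -0.1181, 0.036]
tool_rot: [0.0, -0.034, 0.999, -0.0]
ft_force: [0.6, -0.7, 2.4]
gripper_width: 0.0327
t 30.77 pos [ 0.5742 -0.1181  0.036 ] psi 93.9 tilt [ 0.001 -0.    -1.   ] j [-0.33  0.2   1.85 -0.    1.09 -1.97] w 0.0327 F [ 0.6 -0.7  2.4]
spin rad 0.0001 then dx,dy,dz cm [ 0.02  0.01 -0.1 ] n 0.0
```

```bash
python3 -m handwheel '[[0,0,-1,0],[0,0,-3,0],[0,0,-4,0],[0,0,-4,0],[0,0,-4,0]]'; python3 go.py .494 .2152 .19 93.9
```

```text
time_s: 31.18
tool_pos: [0.5728, -0.1174, 0.1967]
tool_rot: [-0.001, -0.034, 0.999, 0.001]
ft_force: [1.8, 0.4, -2.0]
gripper_width: 0.0328
t 31.18 pos [ 0.5728 -0.1174  0.1967] psi 93.91 tilt [-0.002  0.001 -1.   ] j [-0.33  0.    1.76  0.    1.38 -1.97] w 0.0328 F [ 1.8  0.4 -2. ]
spin rad 0.0002 then dx,dy,dz cm [ 5.6  33.71  0.67] n 8.2
```

```bash
python3 -m handwheel '[[0.2,1.5,0,0],[0.5,2.8,0,0],[0.6,3.7,0,0],[0.6,3.7,0,0],[0.6,3.7,0,0]]' && python3 -m handwheel '[[0.6,3.7,0,0],[0.6,3.7,0,0],[0.6,3.7,0,0],[0.6,3.6,0,0],[0.5,2.4,0,0]]' && python3 -m handwheel '[[0.2,1.2,0,0],[0,0,0,0],[0,0,0,0],[0,0,0,0],[0,0,0,0]]'; python3 go.py .494 .2152 .095 93.9
```

```text
time_s: 31.6
tool_pos: [0.5372, 0.0355, 0.1953]
tool_rot: [-0.001, -0.034, 0.999, 0.0]
ft_force: [0.9, 0.3, -1.5]
gripper_width: 0.0329
time_s: 32.02
tool_pos: [0.4961, 0.2055, 0.1953]
tool_rot: [-0.001, -0.035, 0.999, 0.0]
ft_force: [0.9, -0.3, -1.5]
gripper_width: 0.0327
time_s: 32.43
tool_pos: [0.4954, 0.2133, 0.1956]
tool_rot: [-0.0, -0.033, 0.999, -0.0]
ft_force: [0.0, -0.3, -2.1]
gripper_width: 0.0329
t 32.43 pos [0.4954 0.2133 0.1956] psi 93.81 tilt [-0. -0. -1.] j [ 0.27 -0.11  1.87 -0.    1.38 -1.37] w 0.0329 F [ 0.  -0.3 -2.1]
spin rad -0.0016 then dx,dy,dz cm [ 0.13  0.19 10.06] n 2.4
```

```bash
python3 -m handwheel '[[0.1,0.2,2,0],[0,0,3.5,0],[0,0,3,0],[0,0,1.2,0],[0,0,0,0]]'; python3 -m handwheel '[[0,0,0,0],[0,0,0,0],[0,0,0,0],[0,0,0,0],[0,0,0,0]]';  python3 go.py .494 .2152 .078 93.9
```

```text
time_s: 32.85
tool_pos: [0.4914, 0.2147, 0.0947]
tool_rot: [-0.004, -0.033, 0.999, -0.001]
ft_force: [-0.8, -0.5, -1.4]
gripper_width: 0.0328
time_s: 33.27
tool_pos: [0.4949, 0.2167, 0.1003]
tool_rot: [0.001, -0.034, 0.999, 0.0]
ft_force: [0.6, -0.3, -2.2]
gripper_width: 0.0328
t 33.27 pos [0.4949 0.2167 0.1003] psi 93.91 tilt [ 0.003  0.001 -1.   ] j [ 0.28  0.    1.94 -0.    1.2  -1.36] w 0.0328 F [ 0.6 -0.3 -2.2]
spin rad 0.0002 then dx,dy,dz cm [ 0.1  -0.15  2.23] n 0.5
```

```bash
python3 -m handwheel '[[0,0,0.4,0],[0,0,0.4,0],[0,0,0.3,0],[0,0,0,0],[0,0,0,0]]'; python3 -m handwheel '[[0,0,0,0],[0,0,0,0],[0,0,0,0],[0,0,0,0],[0,0,0,0]]';  python3 go.py .494 .2152 .078 93.9
```

```text
time_s: 33.68
tool_pos: [0.4935, 0.2163, 0.087]
tool_rot: [-0.001, -0.034, 0.999, -0.0]
ft_force: [-0.1, 0.5, -0.7]
gripper_width: 0.0326
time_s: 34.1
tool_pos: [0.494, 0.2165, 0.0878]
tool_rot: [0.0, -0.034, 0.999, 0.0]
ft_force: [-0.1, 0.4, -1.0]
gripper_width: 0.0325
t 34.1 pos [0.494  0.2165 0.0878] psi 93.91 tilt [ 0.  0. -1.] j [ 0.27  0.02  1.95 -0.    1.18 -1.36] w 0.0325 F [-0.1  0.4 -1. ]
spin rad 0.0001 then dx,dy,dz cm [ 0.01 -0.13  0.98] n 0.2
```

```bash
python3 -m handwheel '[[0,-0.13,0.3,0],[0,0,0.3,0],[0,0,0.2,0],[0,0,0,0],[0,0,0,0]]'; python3 -m handwheel '[[0,0,0.1,0],[0,0,0.05,0],[0,0,0,0],[0,0,0,0],[0,0,0,0]]';  python3 go.py .494 .2152 .078 93.9
python3 - <<'E'
from h import *
d=bot.get_image("scene"); cv2.imwrite("pics/s12.png",cv2.resize(d["img"][170:330,230:430],None,fx=3.7,fy=3.7))
E
```

```text
time_s: 34.52
tool_pos: [0.4938, 0.2151, 0.0793]
tool_rot: [-0.0, -0.034, 0.999, -0.0]
ft_force: [-0.2, 1.0, -0.9]
gripper_width: 0.0326
time_s: 34.93
tool_pos: [0.4941, 0.2152, 0.0783]
tool_rot: [0.0, -0.034, 0.999, 0.0]
ft_force: [0.4, -0.2, -1.4]
gripper_width: 0.0329
t 34.93 pos [0.4941 0.2152 0.0783] psi 93.91 tilt [ 0.  0. -1.] j [ 0.27  0.03  1.95 -0.    1.16 -1.37] w 0.0329 F [ 0.4 -0.2 -1.4]
spin rad 0.0001 then dx,dy,dz cm [0.01 0.01 0.03] n 0.0
```

View pics/s12.png

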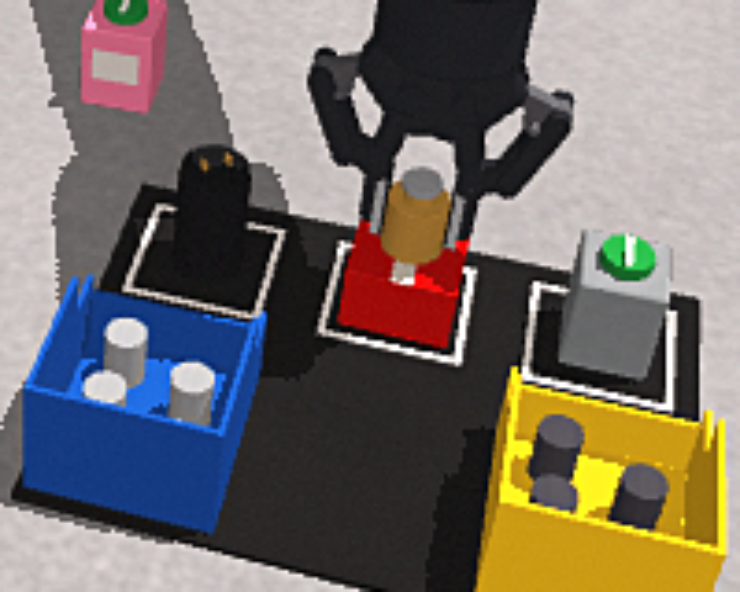

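The valve (418,215) is centred over the carton top, about a millimetre above it. I lower it to contact and release.

```bash
python3 -m handwheel '[[0,0,0.08,0],[0,0,0.06,0],[0,0,0,0],[0,0,0,0],[0,0,0,0]]'; python3 -m handwheel '[[0,0,0,0],[0,0,0,0]]'; python3 go.py .494 .2152 .078 93.9
```

```text
time_s: 35.4
tool_pos: [0.4941, 0.2152, 0.0771]
tool_rot: [0.0, -0.034, 0.999, 0.0]
ft_force: [-1.4, 0.6, 0.9]
gripper_width: 0.0331
time_s: 35.57
tool_pos: [0.4941, 0.2152, 0.077]
tool_rot: [0.0, -0.034, 0.999, 0.0]
ft_force: [0.0, -0.6, 1.2]
gripper_width: 0.0324
t 35.57 pos [0.4941 0.2152 0.077 ] psi 93.91 tilt [ 0.  0. -1.] j [ 0.27  0.03  1.95 -0.    1.16 -1.37] w 0.0324 F [ 0.  -0.6  1.2]
spin rad 0.0002 then dx,dy,dz cm [ 0.01  0.   -0.1 ] n 0.0
```

```bash
python3 -m handwheel '[[0,0,0,0],[0,0,0,0],[0,0,0,0],[0,0,0,0],[0,0,0,0]]' -1; python3 -m handwheel '[[0,0,-1,0],[0,0,-3,0],[0,0,-4,0],[0,0,-4,0],[0,0,-2,0]]'; python3 -m handwheel '[[1,-2,0,0],[1,-3.5,0,0],[1,-3.5,0,0],[1,-3.5,0,0],[1,-3.5,0,0]]'; python3 -m handwheel '[[1,-3.5,0,0],[1,-3.5,0,0],[1,-3.5,0,0],[0.5,-2,0,0],[0,0,0,0]]'; python3 -m handwheel '[[0,0,0,0],[0,0,0,0],[0,0,0,0]]'
python3 - <<'E'
from h import *
for n in("scene","top"):
    d=bot.get_image(n); np.save(f"pics/{n}13.npy",d,allow_pickle=True); cv2.imwrite(f"pics/{n}13.png",cv2.resize(d["img"],(768,576)))
from meas import *
t=load("top13"); s=load("scene13")
for d,box in((t,(140,150,170,180)),(s,(325,200,365,230))):
    h=hsv(d); m=(h[...,1]<40)&(h[...,2]>160)
    print([(cen(x).round(1),cv2.contourArea(x),plane(d,cen(x),.09)) for x in blobs(m,box,10)])
E
```

```text
time_s: 35.98
tool_pos: [0.4941, 0.2152, 0.0768]
tool_rot: [0.0, -0.034, 0.999, 0.0]
ft_force: [-0.6, -0.0, 0.1]
gripper_width: 0.0853
time_s: 36.4
tool_pos: [0.496, 0.2157, 0.2235]
tool_rot: [0.004, -0.034, 0.999, 0.001]
ft_force: [0.7, 0.4, 0.8]
gripper_width: 0.0854
time_s: 36.82
tool_pos: [0.4545, 0.0509, 0.2178]
tool_rot: [0.001, -0.035, 0.999, -0.0]
ft_force: [0.2, -1.3, -0.4]
gripper_width: 0.0852
time_s: 37.23
tool_pos: [0.4281, -0.0781, 0.2178]
tool_rot: [0.001, -0.032, 1.0, -0.001]
ft_force: [-0.8, 0.9, -0.5]
gripper_width: 0.0857
time_s: 37.48
tool_pos: [0.4288, -0.0741, 0.2171]
tool_rot: [0.0, -0.035, 0.999, 0.0]
ft_force: [0.5, 1.5, 0.5]
gripper_width: 0.0854
[(array([146.8, 165.2]), 61.0, array([0.49269011, 0.21476489, 0.09      ])), (array([154.7, 153.6]), 58.0, array([0.51661887, 0.19868072, 0.09      ])), (array([152. , 177.5]), 12.0, array([0.46712634, 0.20399676, 0.09      ]))]
[(array([345.4, 212.4]), 939.5, array([0.47384293, 0.21558878, 0.09      ]))]
```

View pics/scene13.png

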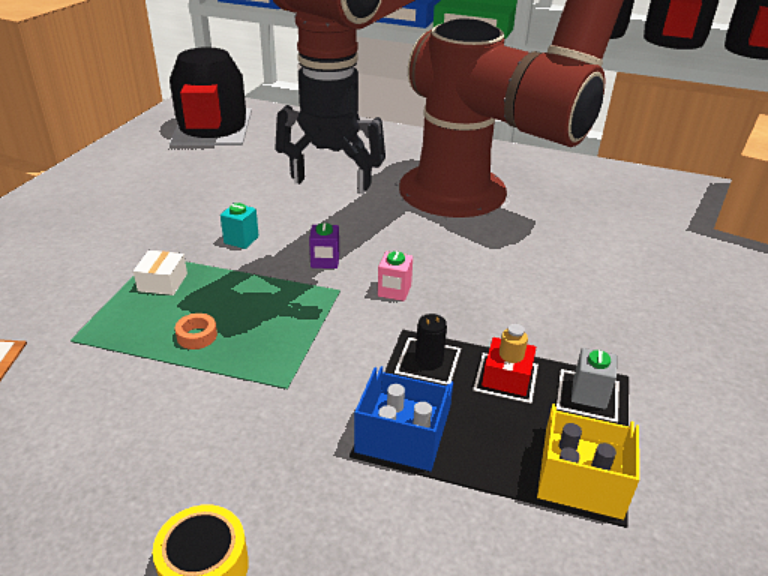

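View pics/top13.png

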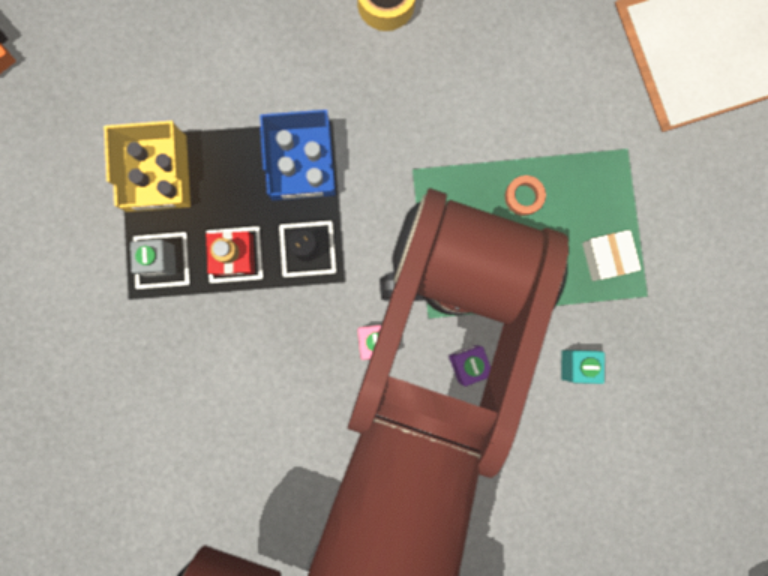

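Both final views show switch, carton with valve on top, and capacitor upright on their squares, at scene (595,380), (512,358) and (431,342). The white carton and coil are unmoved and the gripper is clear. I hand the job in.

```bash
python3 -c "
from h import *
print(bot.close_job(), bot.get_state()['time_s'])"
```

```text
the job is handed in; nothing more can be done
the job is handed in; nothing more can be done
```

The repair kit is laid out as asked and the job is handed in at about 37.6 s. I placed the red carton on the middle square, then the capacitor at the blue end, the grey switch at the yellow end, and the valve on the carton's top.

Position checks (x, y in metres):

| Part | Measured | Target |
|---|---|---|
| Carton | (0.494, 0.2157) | (0.495, 0.2148) |
| Capacitor | (0.503, 0.1055) | (0.5025, 0.1047) |
| Switch | (0.487, 0.324), top view only | (0.4874, 0.3244) |
| Valve | (0.4927, 0.2148), top view only | carton, top view: (0.4916, 0.215) |

- **Final pictures:** All four parts stand upright and released. The white carton, the coil and the look-alikes are where they started, and the gripper is clear.
- **Disagreements:** The two cameras differ by 1–5 mm, mostly in x, and heights measured from both came out about 1–5 mm low against the given sizes.
- **Failed readings:** The scene view's reading for the dial is off by 5 mm because the mask caught its rim, and its reading for the valve cap merged with the background. I used neither.

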